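# Close the food press and secure its lid with hook pins

## Robot

A 7-joint arm with a two-finger parallel gripper is mounted at the origin on a cart in front of the work surface, level with it; the furniture and walls round the work are solid. World frame = base frame: x ahead of the robot, y to its left, z up, the work surface at z = 0. Lengths are in m, angles in rad, forces in N, time in s.
With the tool pointing down it reaches from about 0.4 to 0.85 m from the base axis. Payload 4.5 kg.
Tool frame: the origin (TCP) lies on the centre line of the jaws, within the pads' length; the fingertips stand 25 mm ahead of it and the grasp point (between the pads) lies 6 mm ahead of it (env.tip_extent is the distance from the TCP to the fingertips, in m); x points along the fingers, y is the direction in which the jaws open and shut, and the axes are right-handed (so a half turn about x gives the same grasp; the last joint's range is limited). The gripper opens to 85 mm and grips with 20 to 120 N. Pads are 22 mm wide; open, the fingers measure 114 mm over their backs; the gripper's body (76 mm by 85 mm) begins 54 mm behind the grasp point. The pads swing forward as they close: fully open they stand 13 mm farther back than shut.
Start: joints at [1.156, 0.689, -0.195, 1.565, 0.157, 0.902, -0.215], TCP at [0.271, -0.563, 0.256] pointing down, gripper open.
Joint ranges: [-3.01, 3.01], [-0.46, 2.08], [-1.47, 1.51], [0.13, 2.56], [-1, 4.14], [0.04, 2.09], [-2.66, 2.66]. Speed limits (rad/s): [2.57, 2.57, 3.14, 3.14, 3.14, 3.14, 3.14].

## Interface

Orientations are given as a unit quaternion [x, y, z, w].
In Python, from bench import env gives the robot as it stands.
- The arm moves only by the tool play_rows, never from a script. Its argument "rows" is a list of rows, each a list of 5 numbers: the gripper command: -1 is shut, 1 is fully open, values between are in proportion, then the shift along the world's x, y, z in units of 30 mm (1.0 is 30 mm), then the turn about the world's z in units of 5 degrees (1.0 is 5 degrees). A call has 1 to 12 rows; each row is the pose to reach, as a shift and turn from the pose commanded when the call began; what a row does not reach only later rows make up. A row lasts 1/8 s, in which the tool goes at most 62.5 mm and 10.7 degrees, less where a joint would pass 70% of its speed; a pose out of reach is approached as far as the arm can. A call with a gripper value outside its range is refused whole. The fingers move at their own pace and stop on an object; "squeeze" is the grip in N (left out, the last holds). Time passes only in rows, so rows that repeat a pose let the fingers close. It gives the time, the measured TCP pose, the force and the opening at its end, in the units of the state.
- env.get_obs(): the state, without advancing time (a new reading comes with each control period).
- env.grab_frame(name): name is "scene" or "side" or "wrist"; returns the picture (400x640x3 uint8, red, green, blue); there is no depth.
- env.camera_params(name): a dict with "fovy" (degrees; the focal length in pixels is half the picture's height over the tangent of half this angle, whatever the lens; pixels are square), "cx", "cy" (the principal point, pixels), "T" (4x4, takes a point from camera to world coordinates). Camera axes: x right, y down, z forward; pixel columns grow to the right and rows downward; lengths in m; the calibration is good to about 2 mm. A picture is of the moment at which its call begins: read the wrist's pose just before it. camera_params takes no time and is no camera call; for the wrist camera it gives the pose at the moment of the call.
- env.job_done(): hands the job in, once; it reports no verdict.
The state is a dict: "clock": time; "joint_positions": joint angles; "joint_vel": joint speeds; "joint_efforts": joint torques, N m; "tool_pos": TCP position; "eef_rot": TCP orientation; "force": force on the tool from outside, world axes, zero at the start; "ft_torque": the same for the moment, N m; "gripper_width": opening from 0.0 (shut) to 1.0 (fully open).
Only numpy, scipy, OpenCV 4.12 (cv2) and the standard library are available. Lean on these libraries where they do the work, as an engineer would, in place of code of your own. Each camera call takes 0.05 s, during which the arm holds its last target.

## Task

Close the food press on the mat: pull its lever up until it clicks into the last notch and holds by itself, then hook every J-shaped pin lying on the mat through one of the steel rings on the lid, swinging it round its curve until the ring sits at the middle of the bend and the pin lies flat on the lid. When all the pins are in, press the red button on the lever's end and let the lever all the way down, so that the pins alone keep the lid down; leave the timer and the spice jar where they are.

Things in the scene. Friction and masses are not known exactly. Their poses are not given: they have to be found in the camera images.
- pin_a_grip (a point): centre, 18 mm over the underside, of the upright orange tab (30 x, 10 y, 36 z mm; grip across y from above) of a loose flat J-hook pin, 45 g, maybe absent. Its 8 mm wire runs from the tab along +x, then left round a half-circle of 24 mm radius: in this frame bend centre x 30, y 24, free tip x 30, y 48 mm with a 4 mm round end beyond, towards -x
- pin_a_bend (a point): middle of the half-circle of pin a, on the wire's axis, 4 mm over the pin's underside, at x 54, y 24 mm from the tab; same axes as the tab, so the wire runs along y here
- pin_b_grip (a point): centre, 18 mm over the underside, of the upright orange tab (30 x, 10 y, 36 z mm; grip across y from above) of a loose flat J-hook pin, 45 g, maybe absent. Its 8 mm wire runs from the tab along +x, then left round a half-circle of 24 mm radius: in this frame bend centre x 30, y 24, free tip x 30, y 48 mm with a 4 mm round end beyond, towards -x
- pin_b_bend (a point): middle of the half-circle of pin b, on the wire's axis, 4 mm over the pin's underside, at x 54, y 24 mm from the tab; same axes as the tab, so the wire runs along y here
- pin_c_grip (a point): centre, 18 mm over the underside, of the upright orange tab (30 x, 10 y, 36 z mm; grip across y from above) of a loose flat J-hook pin, 45 g, maybe absent. Its 8 mm wire runs from the tab along +x, then left round a half-circle of 24 mm radius: in this frame bend centre x 30, y 24, free tip x 30, y 48 mm with a 4 mm round end beyond, towards -x
- pin_c_bend (a point): middle of the half-circle of pin c, on the wire's axis, 4 mm over the pin's underside, at x 54, y 24 mm from the tab; same axes as the tab, so the wire runs along y here
- ring_0 (a point): centre of steel ring 0 of 3, 80 mm apart along y, 0 next to the lever; fixed, upright, hole 22 mm with axis y, wire 5 mm. Axes are the press's: z up, x away from the robot. With the lever latched the flat lid top lies 5 mm below this point (22 mm higher with the lever down) and reaches 81 mm in front, 29 mm behind; a pin on it fits through the ring
- ring_1 (a point): centre of steel ring 1 of 3, 80 mm apart along y, 0 next to the lever; fixed, upright, hole 22 mm with axis y, wire 5 mm. Axes are the press's: z up, x away from the robot. With the lever latched the flat lid top lies 5 mm below this point (22 mm higher with the lever down) and reaches 81 mm in front, 29 mm behind; a pin on it fits through the ring
- ring_2 (a point): centre of steel ring 2 of 3, 80 mm apart along y, 0 next to the lever; fixed, upright, hole 22 mm with axis y, wire 5 mm. Axes are the press's: z up, x away from the robot. With the lever latched the flat lid top lies 5 mm below this point (22 mm higher with the lever down) and reaches 81 mm in front, 29 mm behind; a pin on it fits through the ring
- lever (a joint): clamp lever at the right end of the press, rad: 0 down (bar 26 deg above level), grows as its outer end is raised, stop at 0.84. Black bar, 14 mm wide, points to the press's -y, turns about a level axis along the press's x. Ratchet notches hold it at about 0.34 and (last) 0.62; raising takes 5 to 12 N, springs pull it back. Raising it pushes the lid down
- lever_grip (a point): point on the axis of the lever's bar, 72 mm from the pivot, to be pinched across the press's x. At lever 0 the pivot is 65 mm further along the press's +y and 31 mm lower; the point rises on an arc of 72 mm radius
- button_top (a point): tip of the round red release button at the lever's outer end on the bar's axis, 112 mm from the pivot: a ball 20 mm across. Travel 7 mm along the bar towards the pivot, 1 to 4 N. Pressed 5 mm or more it frees the ratchet and the lever sinks; let go early, or if it drops away, it can catch in the first notch: press again
- button (a joint): travel of the release button, m: 0 out, 0.007 pressed
- lid (a joint): how far the spring-lifted wooden lid is pressed down, m: 0 up, about 0.022 with the lever in its last notch; once pinned and released it rises some 9 mm against the pins
- mat: black mat under the press and pins, 262 (x) x 510 (y) x 2 mm, origin at the centre of its underside. Pins start on its far part, behind the press, x away from the robot. Wall cabinets with their underside 0.46 m up begin 100 mm beyond its centre (knobs 16 mm nearer, 0.53 m up). On the mat, 28 mm behind the ring row, a 9 mm high edge runs behind the lever
- timer: red and white kitchen timer, 63 mm round, 46 high, bystander; origin at its underside
- spice_jar: spice jar, 42 mm, 96 high, bystander; origin at its underside

How it is judged:
By the outcome, as a careful person would: the job done as asked, in the order asked, and still so for the second after the job is handed in, with the robot touching nothing.
Of pin_a, pin_b, pin_c only 2 to 3 are there at a start; the rules pass over those that are not, and their reading is None.
At some moment in a run one of pin_a, pin_b, pin_c may be knocked a few centimetres aside while the robot is not near it.
It also fails if it takes over 210 s, if anything falls off the work surface, if the arm or the gripper's body presses on something with over 40 N, if the wrist force passes 120 N, or if a joint passes its speed limit or range.

## Working session

There is one attempt and no reset: what is moved stays moved. The work goes in short steps, Python scripts to look and compute and a tool call to move; the robot and the scene stay as the last step left them, time stands still between calls to the robot, and variables do not carry over. Pictures are saved under pics/ and viewed, and the job is handed in when it is done.

Besides the shell and the picture viewer there is one more tool, called after "Request:" as name(argument=value, ...) on one line, values as JSON. play_rows: Moves the arm, as the interface text tells. Its arguments: {"type":"object","properties":{"rows":{"type":"array","items":{"type":"array","items":{"type":"number"}}},"squeeze":{"type":"number"}},"required":["rows"]}

```bash
ls; mkdir -p pics
python3 - <<'E'
from bench import env
import cv2
print(env.get_obs())
for n in ["scene","side","wrist"]:
    p=env.camera_params(n); print(n,p)
    im=env.grab_frame(n); cv2.imwrite(f"pics/{n}0.png",im[:,:,::-1])
print(env.tip_extent)
E
```

```text
pics
{'clock': 0.0, 'joint_positions': array([ 1.15578354,  0.68998813, -0.1944873 ,  1.56642425,  0.15731737,
        0.90246769, -0.2150883 ]), 'joint_vel': array([-0.00117222, -0.00053789,  0.0004093 , -0.00090745,  0.00048196,
        0.00057244,  0.00064279]), 'joint_efforts': array([-1.12968751e-04, -5.39602554e+01, -1.26641996e+00, -1.58539259e+01,
        9.07991751e-03,  9.56099509e-03,  4.65534384e-07]), 'tool_pos': array([ 0.27085021, -0.56255933,  0.25545936]), 'eef_rot': array([-0.68916316, -0.15802156,  0.68957519, -0.15674625]), 'force': array([-0.12997218,  0.3853409 ,  0.99222895]), 'ft_torque': array([ 0.02367435,  0.00237205, -0.00574828]), 'gripper_width': 1.0019778929751912}
scene {'fovy': 42.47745109363137, 'cx': 314.83725125135214, 'cy': 193.23000969452295, 'T': array([[ 0.8354262 , -0.23618868,  0.49626402, -0.04299998],
       [-0.54929267, -0.3284954 ,  0.7683543 , -1.13856196],
       [-0.01845614, -0.9144975 , -0.40417037,  0.55928566],
       [ 0.        ,  0.        ,  0.        ,  1.        ]])}
side {'fovy': 49.19902293846856, 'cx': 318.56780665513145, 'cy': 201.62364930588043, 'T': array([[ 0.90363785, -0.19861142,  0.37946297,  0.1292253 ],
       [-0.4279539 , -0.45417735,  0.78139516, -1.0329695 ],
       [ 0.01714948, -0.8684909 , -0.49540837,  0.55945345],
       [ 0.        ,  0.        ,  0.        ,  1.        ]])}
wrist {'fovy': 69.98719669632104, 'cx': 316.2418573693342, 'cy': 195.47247706835637, 'T': array([[ 0.43414384, -0.86460177, -0.25294843,  0.33553782],
       [-0.90083888, -0.41758089, -0.11880872, -0.53226148],
       [-0.0029042 ,  0.27944586, -0.96015706,  0.37367157],
       [ 0.        ,  0.        ,  0.        ,  1.        ]])}
0.025
```

View pics/scene0.png

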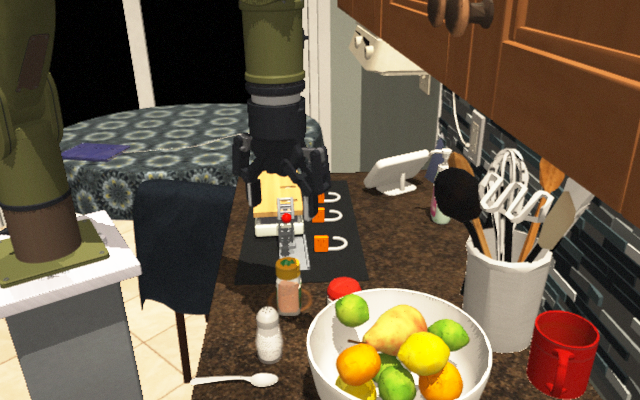

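View pics/side0.png

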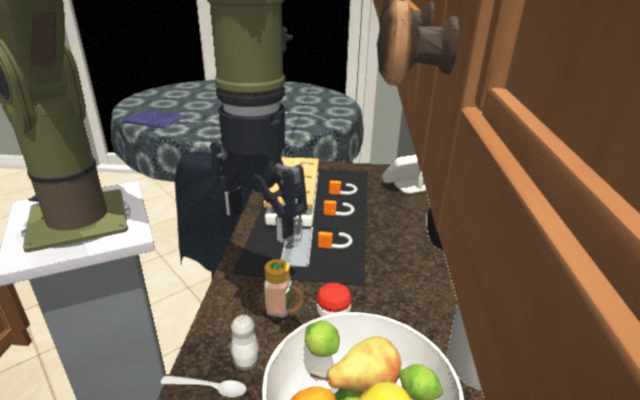

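View pics/wrist0.png

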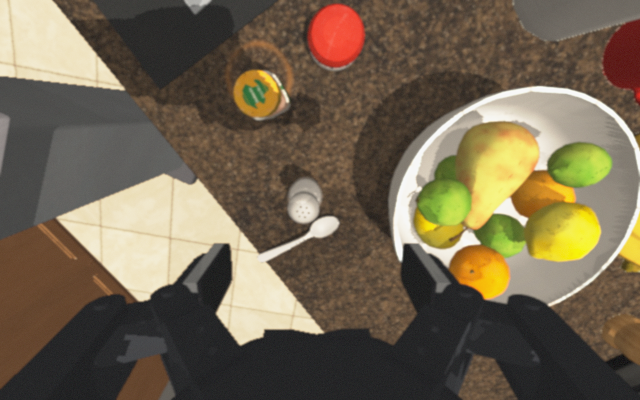

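The three pins (orange tabs) lie on the mat behind the press. The lever's red button is at scene (286,217), and the jar and timer are in front.

```bash
cat > h.py <<'E'
import numpy as np, cv2
from bench import env
def cam(n):
    p=env.camera_params(n); f=200/np.tan(np.radians(p["fovy"])/2); return f,p["cx"],p["cy"],np.array(p["T"])
def ray(c,uv):
    f,cx,cy,T=c; d=T[:3,:3]@np.array([(uv[0]-cx)/f,(uv[1]-cy)/f,1]); return T[:3,3],d/np.linalg.norm(d)
def plane(c,uv,z):
    o,d=ray(c,uv); return o+d*(z-o[2])/d[2]
def proj(c,P):
    f,cx,cy,T=c; q=T[:3,:3].T@(np.array(P)-T[:3,3]); return np.array([cx+f*q[0]/q[2],cy+f*q[1]/q[2]])
def tri(obs): # list of (cam,uv)
    A=np.zeros((3,3));b=np.zeros(3)
    for c,uv in obs:
        o,d=ray(c,uv);M=np.eye(3)-np.outer(d,d);A+=M;b+=M@o
    P=np.linalg.solve(A,b); return P,[np.round(proj(c,P)-uv,1) for c,uv in obs]
def snap(n,name,crop=None,k=1):
    c=cam(n); im=env.grab_frame(n)[:,:,::-1]; cv2.imwrite(f"pics/{name}_full.png",im)
    if crop:
        x0,y0,x1,y1=crop; im=im[y0:y1,x0:x1]
    im=cv2.resize(im,None,fx=k,fy=k,interpolation=cv2.INTER_CUBIC); cv2.imwrite(f"pics/{name}.png",im); return c
def crop(src,name,c,k):
    im=cv2.imread(f"pics/{src}.png"); x0,y0,x1,y1=c
    cv2.imwrite(f"pics/{name}.png",cv2.resize(im[y0:y1,x0:x1],None,fx=k,fy=k,interpolation=cv2.INTER_CUBIC))
E
python3 - <<'E'
from h import *
s=cam("scene"); d=cam("side")
for uv in [(237,279),(366,279),(355,182)]: print("mat s",plane(s,uv,.002).round(3))
for uv in [(237,274),(365,279),(367,170)]: print("mat d",plane(d,uv,.002).round(3))
print("button",tri([(s,(286,217))]) if 0 else "")
for uv in [(320,197),(318,215),(321,244)]: print("tab s",plane(s,uv,.02).round(3))
for uv in [(335,187),(330,208),(326,240)]: print("tab d",plane(d,uv,.02).round(3))
crop("scene0","sc",(230,150,390,290),5)
crop("side0","sd",(225,145,385,285),5)
E
```

```text
mat s [ 0.29  -0.337  0.002]
mat s [ 0.496 -0.481  0.002]
mat s [ 0.776 -0.08   0.002]
mat d [ 0.284 -0.351  0.002]
mat d [ 0.508 -0.469  0.002]
mat d [ 0.769 -0.04   0.002]
button 
tab s [ 0.617 -0.141  0.02 ]
tab s [ 0.555 -0.224  0.02 ]
tab s [ 0.484 -0.343  0.02 ]
tab d [ 0.616 -0.129  0.02 ]
tab d [ 0.555 -0.222  0.02 ]
tab d [ 0.486 -0.34   0.02 ]
```

View pics/sc.png

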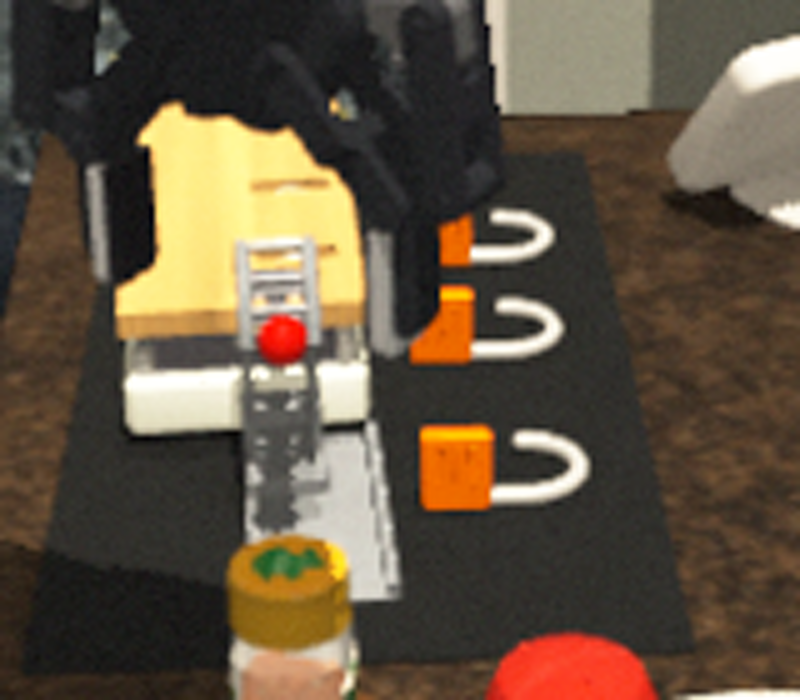

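View pics/sd.png

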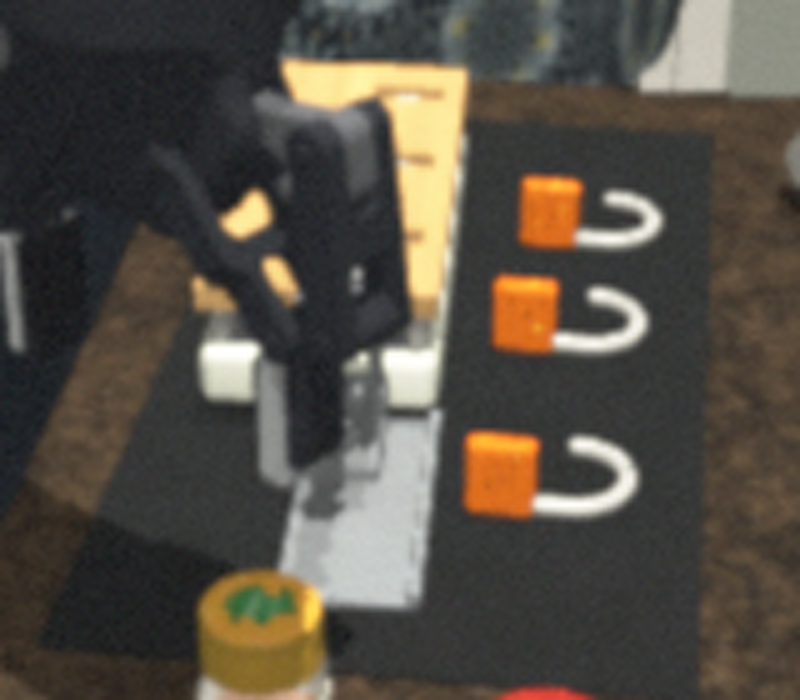

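Run:
```python
from h import *
from scipy.spatial.transform import Rotation as R
o=env.get_obs(); M=R.from_quat(o["eef_rot"]).as_matrix(); print(M.round(3)); print("jaw yaw",np.degrees(np.arctan2(M[1,1],M[0,1])))
```

```text
[[-0.001  0.434 -0.901]
 [ 0.001 -0.901 -0.434]
 [-1.    -0.001  0.   ]]
jaw yaw -64.27996917637992
```

Request:
play_rows(rows=[[1, 0, 0, 1.5, 0], [1, 0.5, 1, 2, 0], [1, 1.2, 3, 2, 0], [1, 2, 5, 2, 0], [1, 2.7, 7, 2, 0], [1, 3.3, 8.5, 2, 0], [1, 3.3, 8.5, 2, 0], [1, 3.3, 8.5, 2, 0]])

```text
clock: 1.15
tool_pos: [0.3699, -0.3088, 0.3163]
eef_rot: [-0.689, -0.157, 0.69, -0.157]
force: [-0.4, -1.3, -1.0]
gripper_width: 0.998
```

Run:
```python
from h import *
o=env.get_obs(); print(o["clock"],o["tool_pos"],o["joint_positions"].round(2))
for n in ["scene","side","wrist"]: snap(n,n+"1")
```

```text
1.15 [ 0.36986635 -0.3087567   0.31628558] [ 0.75  0.42 -0.22  1.9   0.13  0.83 -0.66]
```

View pics/wrist1.png

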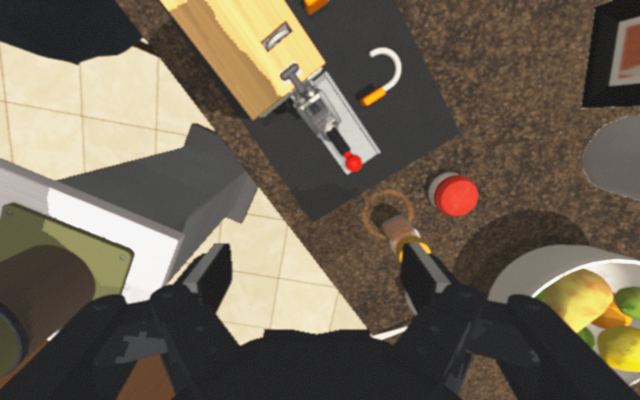

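View pics/scene1.png

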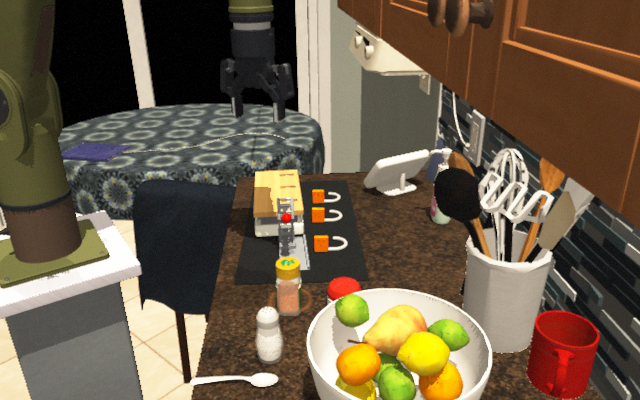

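Run:
```python
from h import *
s=cam("scene");d=cam("side");w=cam("wrist")
crop("wrist1","w1c",(240,0,480,200),3.3)
crop("side1","sd1c",(235,145,385,285),5)
crop("scene1","sc1c",(235,160,365,290),6)
print(tri([(s,(286.5,217.5)),(w,(354,163))]))
for uv in [(314,219),(457,130)]: print(plane(w,uv,.002).round(4))
print("tab c",plane(w,(374,97),.036).round(4))
```

```text
(array([ 0.40237763, -0.3430461 ,  0.10609483]), [array([-0.3,  0. ]), array([ 0.4, -0.3])])
[ 0.283 -0.347  0.002]
[ 0.5008 -0.4772  0.002 ]
tab c [ 0.4841 -0.3393  0.036 ]
```

View pics/w1c.png

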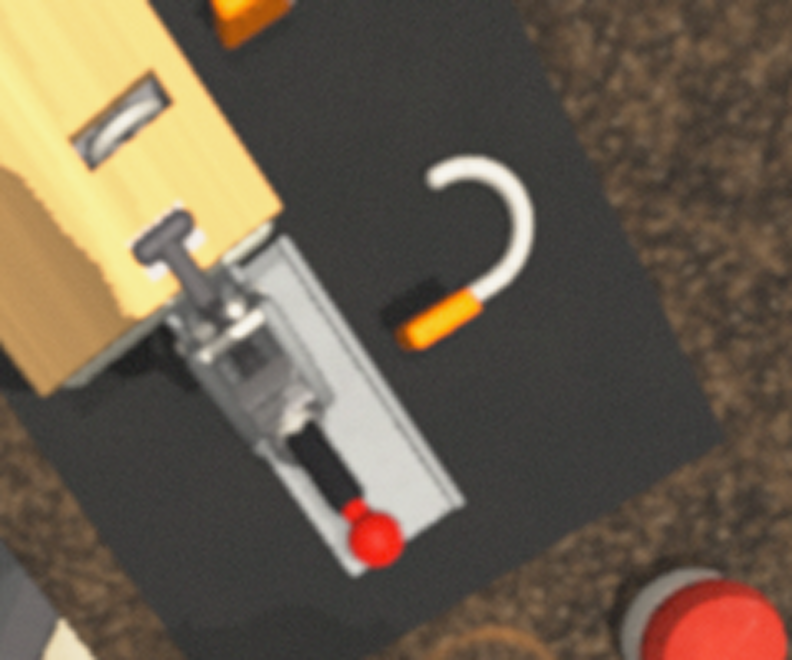

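View pics/sd1c.png

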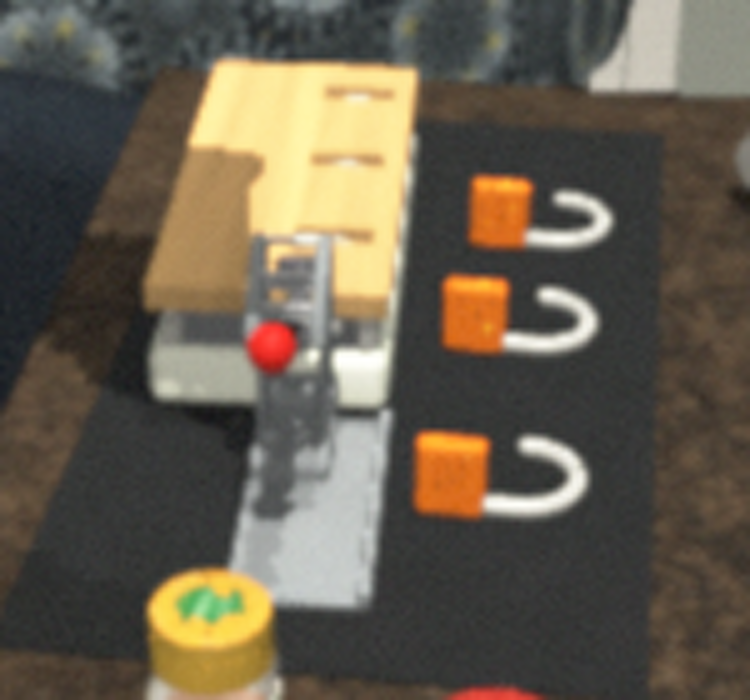

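View pics/sc1c.png

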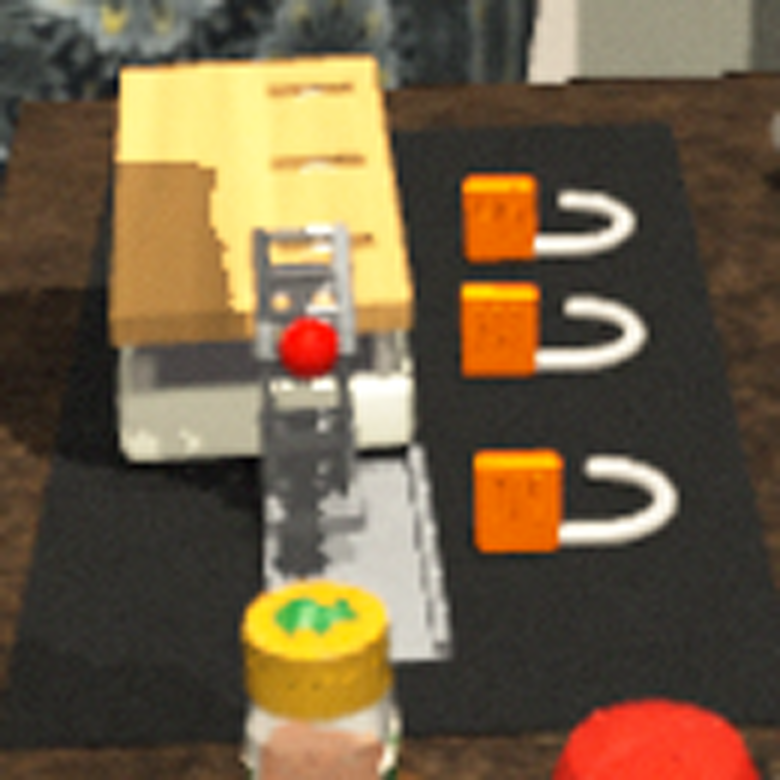

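Request:
play_rows(rows=[[1, 0.3, 0, 0, 2], [1, 0.6, 0, 0, 4], [1, 1, 0, 0, 6], [1, 1, 0, 0, 6.6], [1, 1, 0, 0, 6.6], [1, 1, 0, 0, 6.6]])

```text
clock: 2.05
tool_pos: [0.3997, -0.3088, 0.3162]
eef_rot: [-0.617, -0.346, 0.617, -0.346]
force: [0.0, 0.4, -0.3]
gripper_width: 0.999
```

Run:
```python
from h import *
o=env.get_obs(); print(o["clock"],o["tool_pos"],o["joint_positions"].round(2))
np.save("w2cam.npy",cam("wrist")[3]); snap("wrist","wrist2")
crop("wrist2","w2c",(180,0,500,240),2.5)
```

```text
2.05 [ 0.39967516 -0.30880283  0.31616463] [ 0.82  0.47 -0.38  1.83  0.22  0.88 -0.22]
```

View pics/w2c.png

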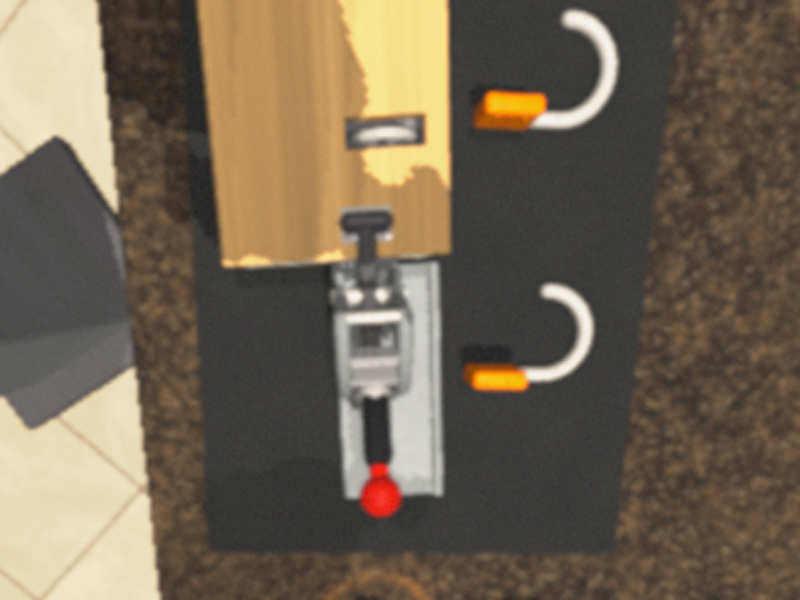

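Run:
```python
from h import *
w=cam("wrist");s=cam("scene");d=cam("side")
f=lambda u,v:(u/2.5+180,v/2.5)
def az(a,b): q=b-a; return np.degrees(np.arctan2(q[1],q[0])),np.linalg.norm(q)
m=[plane(w,f(*p),.002) for p in [(211,551),(616,551)]]; print("mat",m,az(*m))
e=[plane(w,f(*p),.011) for p in [(443,495),(439,264)]]; print("edge",e,az(*e))
e=[plane(w,f(*p),.011) for p in [(672,0),(616,551)]]; print("mat side",e,az(*e))
print("ball",tri([(s,(286.5,217.5)),(d,(289.3,214.3)),(w,f(381,497))]))
# lid top edge front: corners (224,267),(450,252)?
for z in (.07,.08,.09):
  a=plane(w,f(224,267),z);b=plane(w,f(450,252),z);print(z,a.round(4),b.round(4),az(a,b))
print("slot1?",[plane(w,f(*p),.08).round(4) for p in [(347,117),(424,117),(385,130)]])
b=[plane(w,f(*p),z) for p,z in [((375,400),.075),((377,460),.09)]];print(az(*b))
```

```text
mat [array([ 0.27819863, -0.34748706,  0.002     ]), array([ 0.50182008, -0.48382043,  0.002     ])] (np.float64(-31.369049052157465), np.float64(0.26190329779378857))
edge [array([ 0.42497991, -0.38952545,  0.011     ]), array([ 0.48941401, -0.26907599,  0.011     ])] (np.float64(61.855571963407684), np.float64(0.1366009751725281))
mat side [array([ 0.65505843, -0.21824265,  0.011     ]), array([ 0.50047707, -0.47891506,  0.011     ])] (np.float64(-120.66836649458132), np.float64(0.3030602316981253))
ball (array([ 0.40174624, -0.34300205,  0.10676805]), [array([-0.6, -0.2]), array([0.7, 0.3]), array([-0.1,  0.1])])
0.07 [ 0.392  -0.2128  0.07  ] [ 0.4894 -0.2641  0.07  ] (np.float64(-27.767030724078936), np.float64(0.1100460905951971))
0.08 [ 0.3933 -0.2138  0.08  ] [ 0.488  -0.2637  0.08  ] (np.float64(-27.767030724078943), np.float64(0.10702572702601781))
0.09 [ 0.3945 -0.2148  0.09  ] [ 0.4865 -0.2632  0.09  ] (np.float64(-27.767030724078932), np.float64(0.10400536345683854))
slot1? [array([ 0.4764, -0.1892,  0.08  ]), array([ 0.5059, -0.2072,  0.08  ]), array([ 0.4883, -0.2026,  0.08  ])]
(np.float64(-119.97135049785894), np.float64(0.03134739991779439))
```

Request:
play_rows(rows=[[0.6, 0.45, -0.43, -2, 0.65], [0.5, 0.45, -0.43, -4, 0.65], [0.3, 0.45, -0.43, -5.5, 0.65], [0.2, 0.45, -0.43, -6, 0.65], [0.2, 0.45, -0.43, -6, 0.65], [0.2, 0.45, -0.43, -6, 0.65]], squeeze=40)

```text
clock: 2.85
tool_pos: [0.4149, -0.3217, 0.138]
eef_rot: [0.607, 0.363, -0.606, 0.365]
force: [0.8, 0.8, 0.4]
gripper_width: 0.598
```

Run:
```python
from h import *
o=env.get_obs(); print(o["clock"],o["tool_pos"],o["joint_positions"].round(2),o["gripper_width"])
snap("wrist","wrist3");
snap("side","side3",(235,105,385,285),4)
```

```text
2.85 [ 0.41485477 -0.32172679  0.13801033] [ 0.73  0.75 -0.26  1.97  0.4   0.47 -0.32] 0.5984410228245469
```

View pics/wrist3.png

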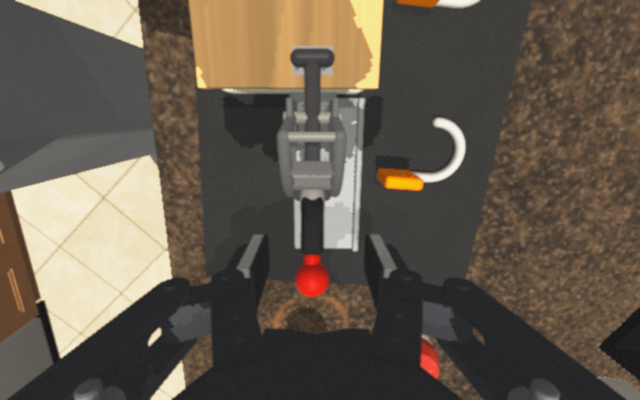

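View pics/side3.png

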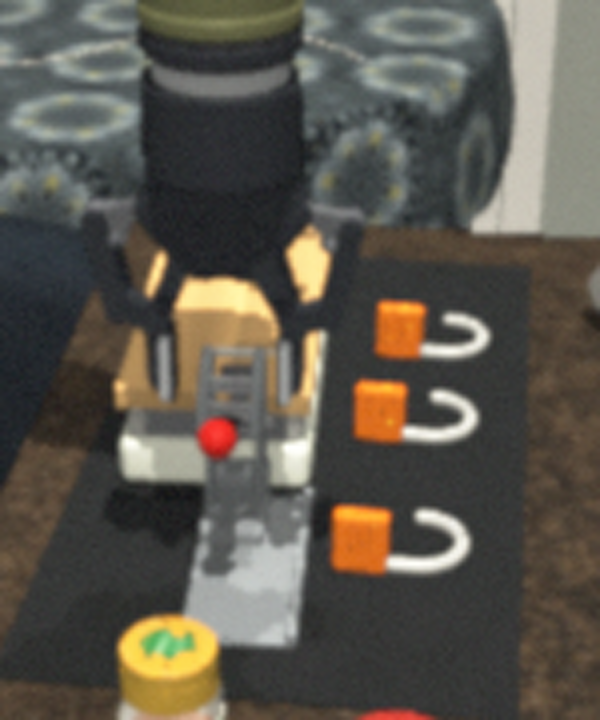

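Request:
play_rows(rows=[[0.2, 0, 0, -0.6, 0], [0.2, 0, 0, -1.1, 0], [0.2, 0, 0, -1.1, 0], [-1, 0, 0, -1.1, 0], [-1, 0, 0, -1.1, 0], [-1, 0, 0, -1.1, 0], [-1, 0, 0, -1.1, 0], [-1, 0, 0, -1.1, 0], [-1, 0, 0, -1.1, 0]], squeeze=40)

```text
clock: 4.08
tool_pos: [0.4128, -0.3206, 0.1039]
eef_rot: [-0.606, -0.364, 0.607, -0.363]
force: [-1.9, 2.2, 5.7]
gripper_width: 0.155
```

Run:
```python
from h import *
o=env.get_obs(); print(o["clock"],o["tool_pos"],o["gripper_width"])
snap("side","side4",(235,105,385,285),4)
import math
r=75;Y=np.array([math.cos(math.radians(62)),math.sin(math.radians(62))])
for a in np.linspace(26,67.5,9):
    dy=r*(math.cos(math.radians(26))-math.cos(math.radians(a)));dz=r*(math.sin(math.radians(a))-math.sin(math.radians(26)))
    print(round(a,1),(dy*Y/30).round(2),round(dz/30,2))
```

```text
4.075 [ 0.41280056 -0.32060344  0.10391835] 0.1553665049679839
26.0 [0. 0.] 0.0
31.2 [0.05 0.1 ] 0.2
36.4 [0.11 0.21] 0.39
41.6 [0.18 0.33] 0.56
46.8 [0.25 0.47] 0.72
51.9 [0.33 0.62] 0.87
57.1 [0.42 0.79] 1.0
62.3 [0.51 0.96] 1.12
67.5 [0.61 1.14] 1.21
```

View pics/side4.png

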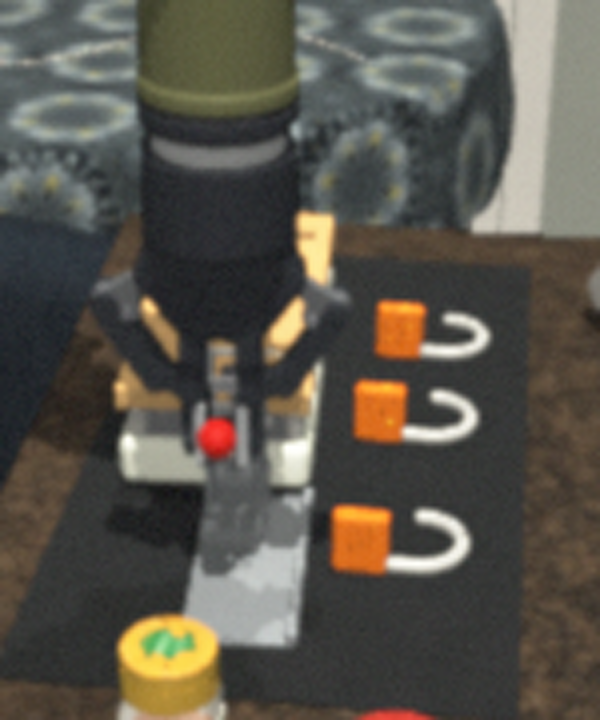

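Request:
play_rows(rows=[[-1, 0.05, 0.1, 0.2, 0], [-1, 0.11, 0.21, 0.39, 0], [-1, 0.18, 0.33, 0.56, 0], [-1, 0.25, 0.47, 0.72, 0], [-1, 0.33, 0.62, 0.87, 0], [-1, 0.42, 0.79, 1.0, 0], [-1, 0.51, 0.96, 1.12, 0], [-1, 0.61, 1.14, 1.21, 0], [-1, 0.61, 1.14, 1.21, 0], [-1, 0.61, 1.14, 1.21, 0]])

```text
clock: 5.38
tool_pos: [0.431, -0.2868, 0.1404]
eef_rot: [-0.606, -0.364, 0.607, -0.364]
force: [-6.3, -2.5, -3.6]
gripper_width: 0.154
```

Run:
```python
from h import *
o=env.get_obs(); print(o["clock"],o["tool_pos"],o["gripper_width"])
snap("side","side5",(235,105,385,285),4)
```

```text
5.375 [ 0.43096897 -0.28675186  0.14036521] 0.15403132445119858
```

View pics/side5.png

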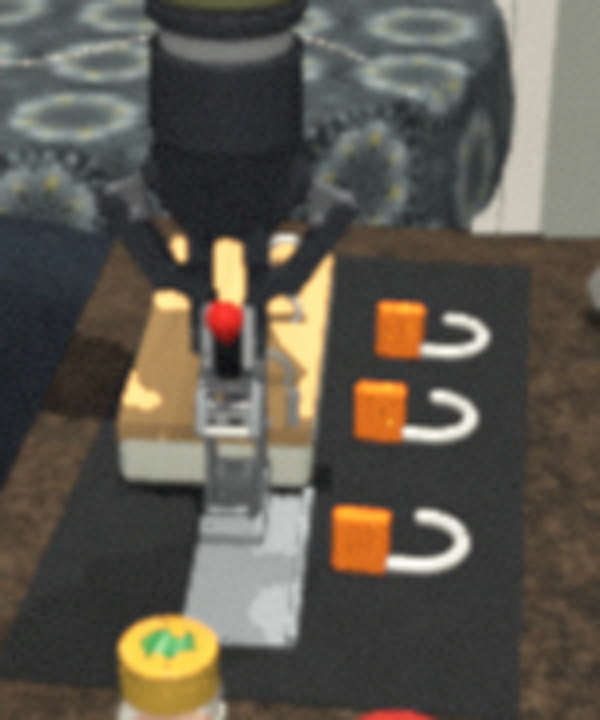

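Request:
play_rows(rows=[[0.0, 0, 0, 0, 0], [0.0, 0, 0, 0, 0], [0.0, 0, 0, 0, 0], [0.0, 0, 0, 1, 0], [0.3, 0, 0, 2.5, 0], [0.5, 0.5, 0.5, 4, 0], [0.5, 1, 1, 5.5, 0], [0.5, 1, 1, 5.5, 0], [0.5, 1, 1, 5.5, 0], [0.5, 1, 1, 5.5, 0]])

```text
clock: 6.68
tool_pos: [0.4607, -0.2571, 0.3033]
eef_rot: [-0.606, -0.365, 0.607, -0.363]
force: [-0.9, -0.2, 0.2]
gripper_width: 0.747
```

Run:
```python
from h import *
o=env.get_obs(); print(o["clock"],o["tool_pos"],o["gripper_width"],o["joint_positions"].round(2))
snap("side","side6",(235,105,385,285),4)
snap("scene","scene6",(235,160,365,290),6)
snap("wrist","wrist6")
```

```text
6.675 [ 0.46074285 -0.25709756  0.30326858] 0.7471264976997894 [ 0.66  0.52 -0.38  1.79  0.24  0.88 -0.32]
```

View pics/side6.png

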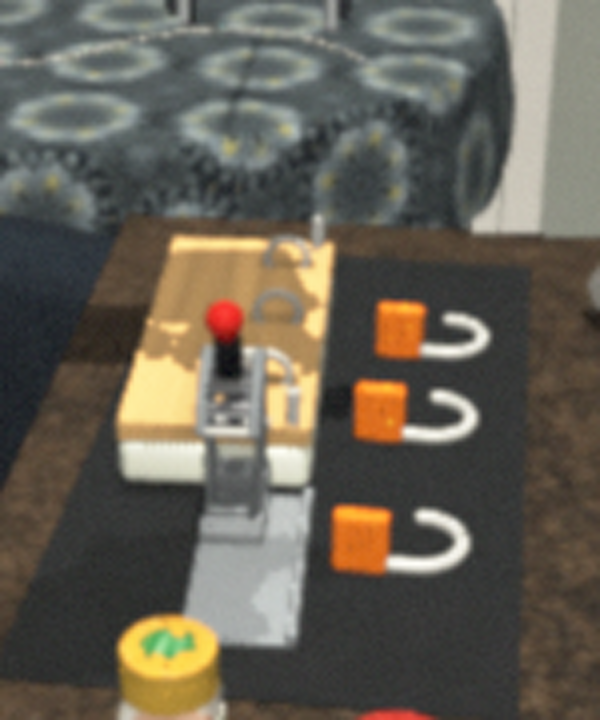

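View pics/wrist6.png

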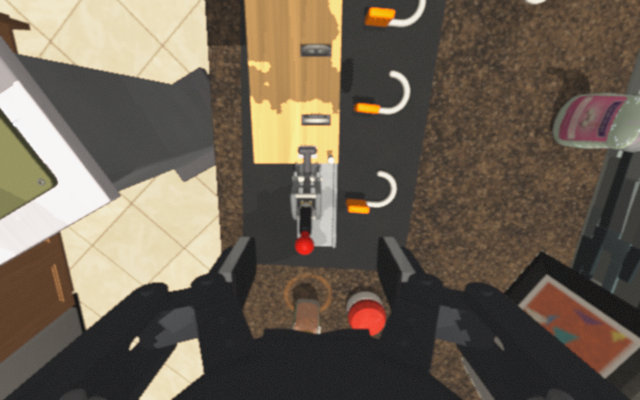

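View pics/scene6.png

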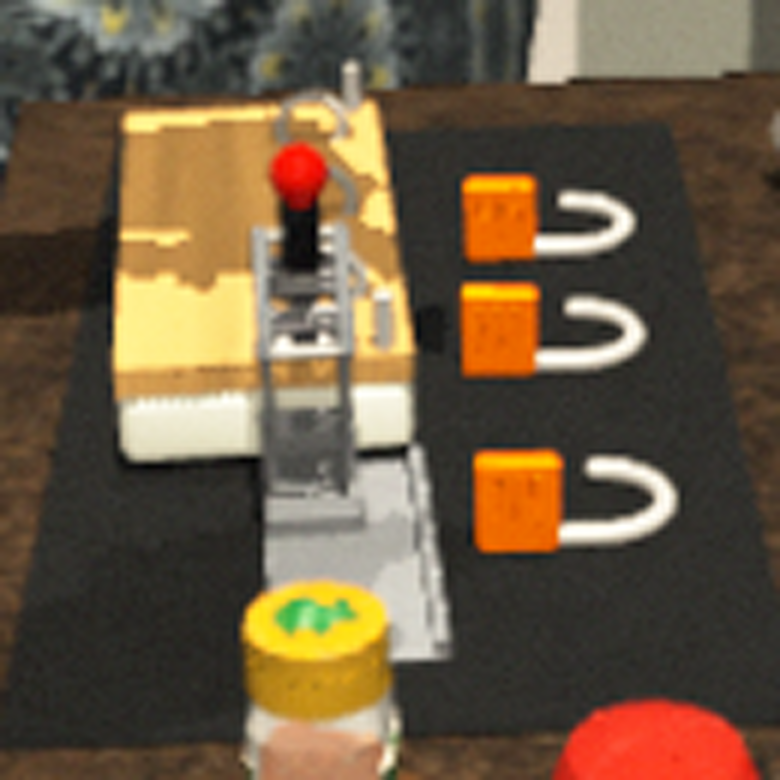

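Request:
play_rows(rows=[[0.5, 0.5, 1, 0, 0], [0.5, 0.8, 1.6, -1, 0], [0.5, 0.8, 1.6, -2, 0], [0.5, 0.8, 1.6, -2.5, 0], [0.5, 0.8, 1.6, -2.5, 0], [0.5, 0.8, 1.6, -2.5, 0]])

```text
clock: 7.58
tool_pos: [0.4865, -0.2093, 0.2304]
eef_rot: [0.607, 0.363, -0.606, 0.364]
force: [-0.7, 0.1, -0.6]
gripper_width: 0.754
```

Run:
```python
from h import *
import pickle
w=None
o=env.get_obs(); print(o["clock"],o["tool_pos"])
w=cam("wrist");pickle.dump(w,open("w7.pkl","wb"))
snap("wrist","wrist7"); crop("wrist7","w7c",(240,0,500,200),3)
print("ball",tri([(cam("scene"),(285,189.2)),(cam("side"),(291.25,185.25))]))
```

```text
7.575 [ 0.48653811 -0.20930034  0.23040016]
ball (array([ 0.4172323 , -0.31545307,  0.15466177]), [array([-0.4, -0.5]), array([0.3, 0.6])])
```

View pics/wrist7.png

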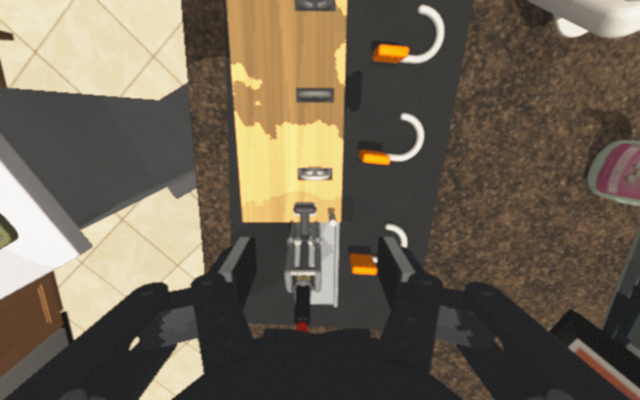

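View pics/w7c.png

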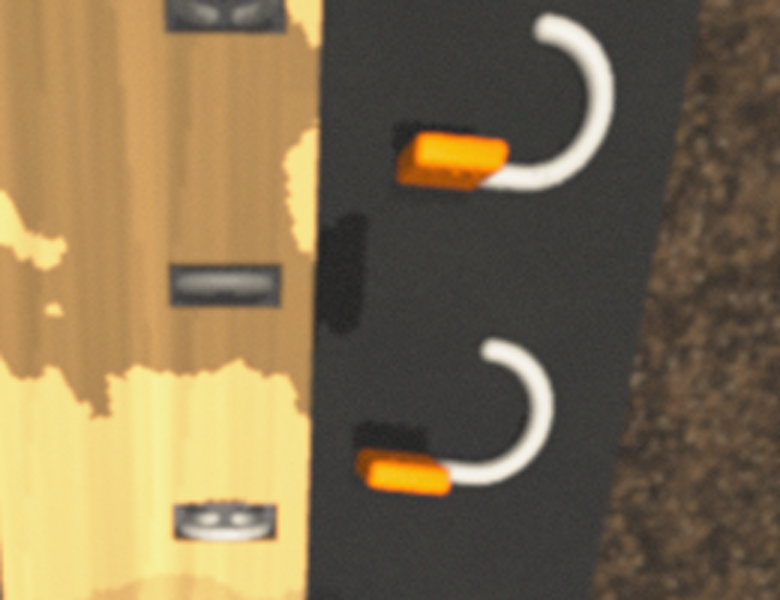

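Run:
```python
from h import *
w=cam("wrist");s=cam("scene");d=cam("side")
f=lambda u,v:(u/3+240,v/3)
for z in (.044,.048,.052):
  a=plane(w,f(225.5,522),z);b=plane(w,f(225.5,285),z);q=b-a
  print(z,a.round(4),b.round(4),np.linalg.norm(q).round(4),np.degrees(np.arctan2(q[1],q[0])).round(2))
# lid back edge line
a=plane(w,f(309,590),.048);b=plane(w,f(321,30),.048);q=b-a;print("lid back",a,b,np.degrees(np.arctan2(q[1],q[0])))
# ring tops via scene/side/wrist
r0s=(0,0)
# pins
def az(a,b): q=b-a; return np.degrees(np.arctan2(q[1],q[0])).round(1)
# mid pin tab top corners & tips
p=[(367,463),(449,478),(447,494),(372,488)]
t=np.mean([plane(w,f(*x),.038) for x in p],0);print("mid tab",t,az(plane(w,f(366,475),.038),plane(w,f(449,486),.038)))
print("mid tip",plane(w,f(489,349),.006),"bend far", plane(w,f(544,407),.006))
p=[(418,133),(507,141),(503,171),(415,163)]
t=np.mean([plane(w,f(*x),.038) for x in p],0);print("far tab",t,az(plane(w,f(416,148),.038),plane(w,f(505,156),.038)))
print("far tip",plane(w,f(545,26),.006),"bend far", plane(w,f(600,95),.006))
```

```text
0.044 [ 0.4896 -0.203   0.044 ] [ 0.5278 -0.1314  0.044 ] 0.0811 61.88
0.048 [ 0.49   -0.2022  0.048 ] [ 0.5277 -0.1316  0.048 ] 0.0801 61.88
0.052 [ 0.4904 -0.2015  0.052 ] [ 0.5276 -0.1318  0.052 ] 0.079 61.88
lid back [ 0.50497496 -0.23898138  0.048     ] [ 0.58854791 -0.08011109  0.048     ] 62.25360443341061
mid tab [ 0.55514757 -0.22205394  0.038     ] -35.6
mid tip [ 0.60741697 -0.19787793  0.006     ] bend far [ 0.61779897 -0.22829344  0.006     ]
far tab [ 0.61581584 -0.13110405  0.038     ] -32.7
far tip [ 0.66787275 -0.1065754   0.006     ] bend far [ 0.67703343 -0.1358939   0.006     ]
```

```bash
cat >> h.py <<'E'
X=np.array([np.cos(np.radians(-28)),np.sin(np.radians(-28))]);Y=np.array([-X[1],X[0]])
R0=np.array([.490,-.2022]);RING=[R0,R0+.08*Y,R0+.16*Y]
def pr(P,k=0): # world xy -> press coords about ring k
    q=np.array(P)[:2]-RING[k]; return np.array([q@X,q@Y])
def wo(p,k=0): return RING[k]+p[0]*X+p[1]*Y
E
python3 - <<'E'
from h import *
w=cam("wrist")
for z in (.055,.065):
  for uv in [(293,203),(316,203),(293,214),(316,214),(305,222),(335,213),(285,250),(342,300)]: print(z,uv,(pr(plane(w,uv,z))*1000).round(0))
E
python3 - <<'E'
import sys; sys.path.insert(0,'.')
from h import *
crop("wrist7","w7d",(270,150,390,310),4.5)
E
```

```text
0.055 (293, 203) [-24. -30.]
0.055 (316, 203) [  1. -30.]
0.055 (293, 214) [-24. -43.]
0.055 (316, 214) [  1. -43.]
0.055 (305, 222) [-11. -52.]
0.055 (335, 213) [ 22. -42.]
0.055 (285, 250) [-34. -86.]
0.055 (342, 300) [  32. -152.]
0.065 (293, 203) [-23. -27.]
0.065 (316, 203) [  1. -27.]
0.065 (293, 214) [-23. -39.]
0.065 (316, 214) [  1. -39.]
0.065 (305, 222) [-11. -48.]
0.065 (335, 213) [ 21. -38.]
0.065 (285, 250) [-33. -81.]
0.065 (342, 300) [  31. -145.]
```

View pics/w7d.png

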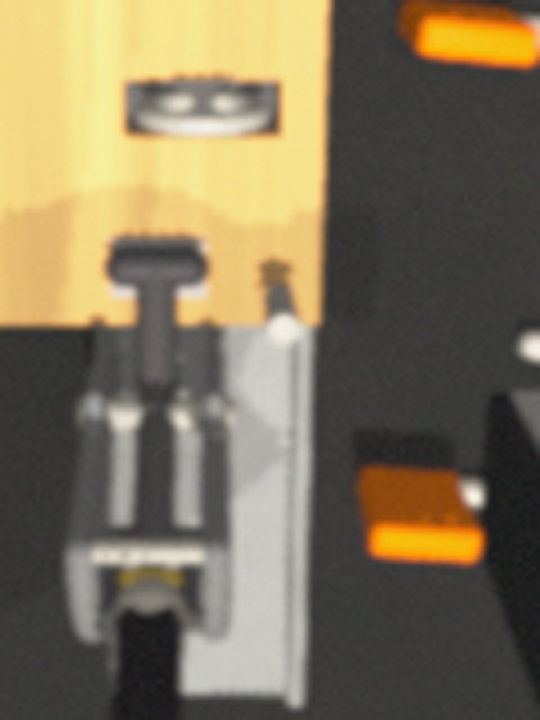

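Request:
play_rows(rows=[[0.5, 0, -0.5, 0, 2], [0.5, 0, -1, 0, 4], [0.5, 0, -1.5, 0, 6], [0.5, 0, -2, 0, 8], [0.5, 0, -2.5, 0, 10], [0.5, 0, -3, 0, 12], [0.3, 0, -3.5, 0, 14], [0.2, -0.1, -4.3, 0, 16], [0.2, -0.1, -4.3, -1, 17.6], [0.0, -0.1, -4.3, -2.5, 17.6], [0.0, -0.1, -4.3, -2.5, 17.6], [0.0, -0.1, -4.3, -2.5, 17.6]])

```text
clock: 9.12
tool_pos: [0.4841, -0.3382, 0.1564]
eef_rot: [0.183, 0.682, -0.183, 0.684]
force: [-0.1, -0.3, -0.1]
gripper_width: 0.502
```

Run:
```python
from h import *
import pickle
o=env.get_obs(); print(o["clock"],o["tool_pos"],o["joint_positions"].round(2),o["gripper_width"])
snap("wrist","wrist8"); snap("side","side8")
```

```text
9.125 [ 0.48413177 -0.33816077  0.15644285] [ 0.93  0.87 -0.72  1.75  0.75  0.82  0.89] 0.5018092926952211
```

View pics/wrist8.png

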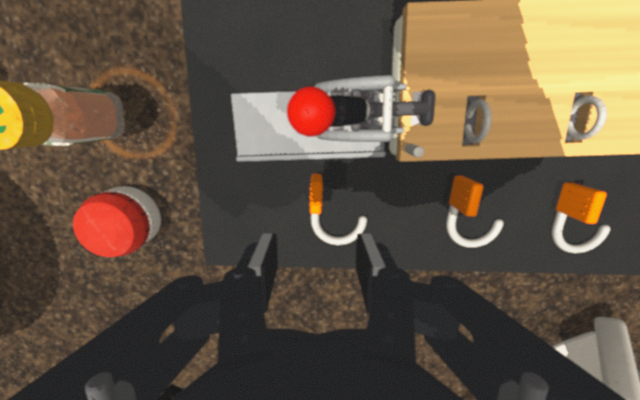

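View pics/side8.png

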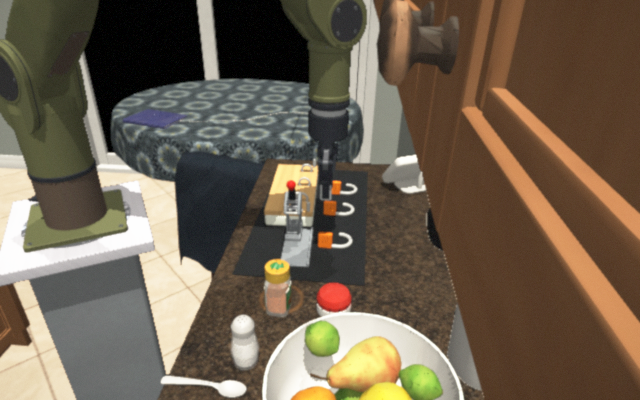

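Run:
```python
from h import *
w=cam("wrist");s=cam("scene");d=cam("side")
print(w[3].round(3))
t=[.4841,-.3382]
print(proj(w,[*t,.038]),proj(w,[*t,.131]),proj(d,[*t,.131]))
crop("wrist8","w8c",(280,150,400,260),6.5)
f=0
print("tab", plane(w,(316,185),.038))
```

```text
[[ 0.5    0.83   0.246  0.423]
 [ 0.866 -0.48  -0.14  -0.303]
 [ 0.002  0.284 -0.959  0.275]
 [ 0.     0.     0.     1.   ]]
[315.73995665 196.44502362] [315.74259485 244.7025176 ] [326.42347833 194.78832077]
tab [ 0.475374   -0.33289281  0.038     ]
```

View pics/w8c.png

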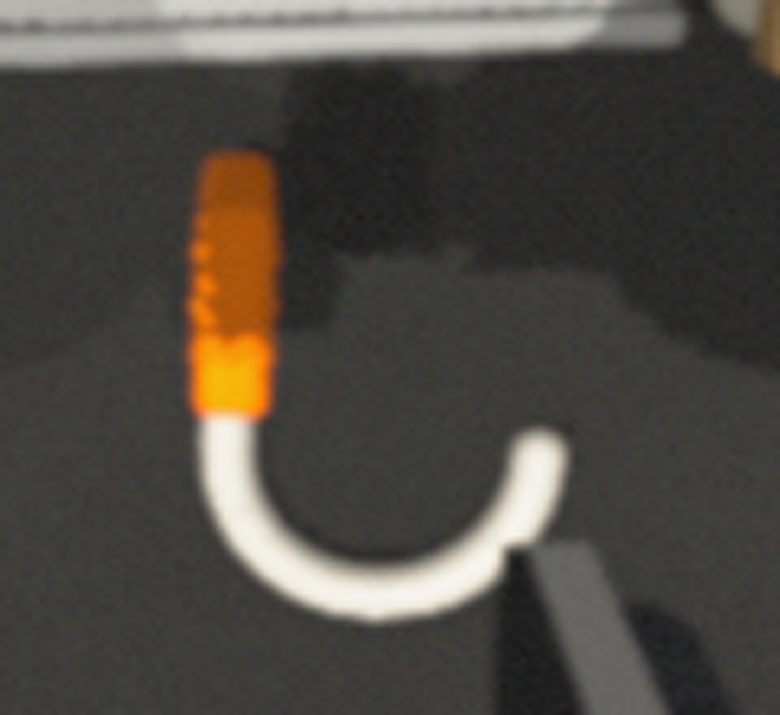

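Run:
```python
from h import *
w=cam("wrist")
f=lambda u,v:(280+u/6.5,150+v/6.5)
a=plane(w,f(237.5,205),.038);b=plane(w,f(231.5,412),.038)
print((a+b)/2,np.linalg.norm(b-a),np.degrees(np.arctan2(*(b-a)[1::-1])))
c=plane(w,f(236,180),.038)
M=w[3]
# wire check: tip centre & bend
print(plane(w,f(541,455),.006))
tab=(a+b)[:2]/2
for y in (-26,-28,-30,-32):
  r=np.radians(y);Rm=np.array([[np.cos(r),-np.sin(r)],[np.sin(r),np.cos(r)]])
  print(y,[ (np.array(proj(w,[*(tab+Rm@np.array(p)),.006]))-[280,150])*6.5 for p in ([.030,.048],[.054,.024],[.022,0])])
```

```text
[ 0.48524379 -0.33853247  0.038     ] 0.02882796444894444 -31.630979677848917
[ 0.53775819 -0.31402204  0.006     ]
-26 [array([559.18265323, 414.61306062]), array([410.12501342, 567.54743405]), array([244.34599882, 386.50418246])]
-28 [array([552.42026999, 425.16847324]), array([398.32787726, 572.99637686]), array([239.33727788, 386.7577689 ])]
-30 [array([545.30460899, 435.47889397]), array([386.36160839, 578.06067497]), array([234.32267617, 386.84601019])]
-32 [array([537.84532898, 445.53411082]), array([374.23892287, 582.7360837 ]), array([229.30790149, 386.76881057])]
```

Request:
play_rows(rows=[[0.0, 0.03, 0, -1, -0.3], [0.0, 0.03, 0, -2.5, -0.3], [0.0, 0.03, 0, -3.6, -0.3], [0.0, 0.03, 0, -4.2, -0.3], [0.0, 0.03, 0, -4.2, -0.3], [-1, 0.03, 0, -4.2, -0.3], [-1, 0.03, 0, -4.2, -0.3], [-1, 0.03, 0, -4.2, -0.3], [-1, 0.03, 0, -4.2, -0.3], [-1, 0.03, 0, -4.2, -0.3]], squeeze=50)

```text
clock: 10.48
tool_pos: [0.4849, -0.3383, 0.0302]
eef_rot: [0.192, 0.68, -0.192, 0.681]
force: [0.1, 0.2, 6.8]
gripper_width: 0.102
```

Request:
play_rows(rows=[[-1, 0, 0, 1, 0], [-1, 0, 0, 2, 0], [-1, 0, 0, 3, 0], [-1, 0, 0, 3, 0], [-1, 0, 0, 3, 0]])

```text
clock: 11.1
tool_pos: [0.4833, -0.3379, 0.1182]
eef_rot: [0.192, 0.681, -0.192, 0.68]
force: [-1.1, 0.2, -0.7]
gripper_width: 0.106
```

Run:
```python
from h import *
o=env.get_obs(); print(o["clock"],o["tool_pos"],o["joint_positions"].round(2),o["gripper_width"],o["force"])
snap("wrist","wrist9"); snap("side","side9",(235,105,405,285),4)
crop("wrist9","w9c",(240,150,440,300),4)
```

```text
11.1 [ 0.48329584 -0.33794473  0.11823694] [ 0.9   0.91 -0.67  1.77  0.8   0.76  0.83] 0.10647691962116322 [-1.09237891  0.21323441 -0.73380875]
```

View pics/w9c.png

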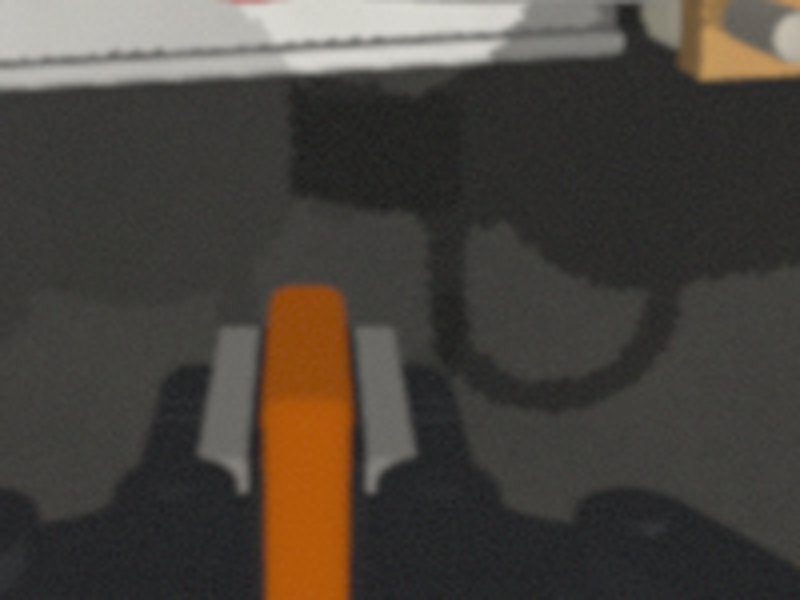

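View pics/side9.png

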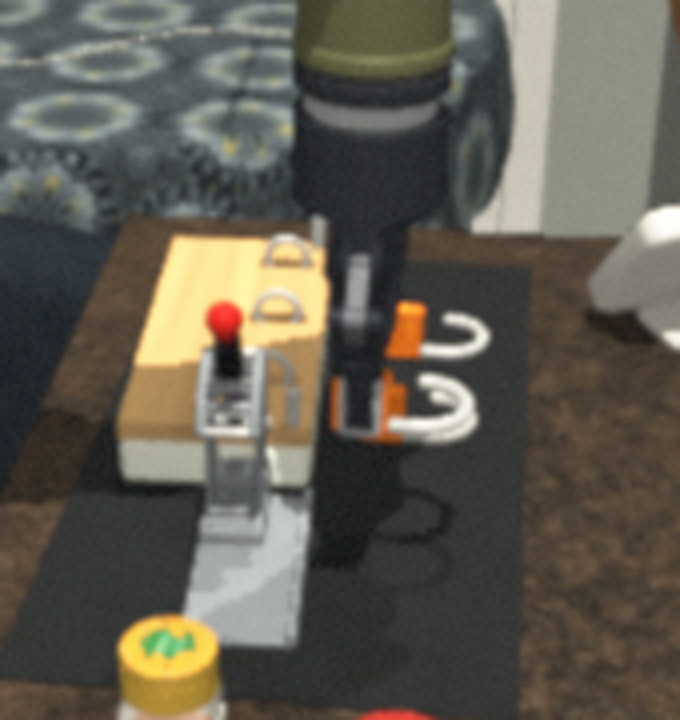

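```bash
cat >> h.py <<'E'
from scipy.spatial.transform import Rotation as Rot
def rm(t): t=np.radians(t); return np.array([[np.cos(t),-np.sin(t)],[np.sin(t),np.cos(t)]])
def jawyaw():
    M=Rot.from_quat(env.get_obs()["eef_rot"]).as_matrix(); a=np.degrees(np.arctan2(M[1,1],M[0,1])); return a
def tcp_for(k,C,th,g=(0,0)): # C press coords (m) of bend centre rel ring k, theta deg, g=tcp in pin frame rel tab centre (m)
    return wo(np.array(C)+rm(th)@(np.array([-.030,-.024])+np.array(g)),k)
E
python3 - <<'E'
from h import *
o=env.get_obs();p=o["tool_pos"];print(jawyaw())
w=cam("wrist"); e=plane(w,(240+308/4,150+400/4),p[2]+.0078)[:2]-p[:2]
print("front edge in pin frame", rm(31.5)@e)
q=wo((.060,.043)); print("A",(q-p[:2])/.03)
q2=tcp_for(0,(-.021,.002),-118.5); print("B",q2,(q2-p[:2])/.03)
E
```

```text
58.46592591416973
front edge in pin frame [-0.01431425  0.00039713]
A [2.67021596 4.84211292]
B [ 0.48416713 -0.15400383] [0.03698255 6.12203673]
```

Request:
play_rows(rows=[[-1, 0.2, 0.3, 1, -1], [-1, 0.5, 0.8, 1, -3], [-1, 0.8, 1.3, 1, -5], [-1, 1.1, 1.9, 1, -7], [-1, 1.4, 2.5, 1, -9], [-1, 1.7, 3.0, 1, -11], [-1, 2.0, 3.6, 1, -13], [-1, 2.3, 4.2, 1, -15], [-1, 2.5, 4.6, 1, -17], [-1, 2.67, 4.84, 1, -19], [-1, 2.67, 4.84, 1, -21], [-1, 2.67, 4.84, 1, -23]])

```text
clock: 12.7
tool_pos: [0.5635, -0.1921, 0.1475]
eef_rot: [-0.677, -0.202, 0.678, -0.202]
force: [-0.3, 1.0, -0.4]
gripper_width: 0.11
```

Run:
```python
from h import *
o=env.get_obs();p=o["tool_pos"];print(o["clock"],p,jawyaw(),o["joint_positions"].round(2),o["gripper_width"])
q2=tcp_for(0,(-.021,.002),-118.5,(-.0005,0)); print("B",q2,(q2-p[:2])/.03)
```

```text
12.7 [ 0.56348013 -0.19212335  0.14753021] -56.82409736239599 [ 0.33  0.79 -0.14  1.75  0.18  0.61 -0.91] 0.10983970233613262
B [ 0.48458407 -0.15372786] [-2.62986857  1.27984962]
```

Request:
play_rows(rows=[[-1, -0.7, 0.32, 0, 0], [-1, -1.4, 0.64, 0, 0], [-1, -2.1, 1, 0, 0], [-1, -2.63, 1.28, -0.4, 0], [-1, -2.63, 1.28, -0.9, 0], [-1, -2.63, 1.28, -0.9, 0], [-1, -2.63, 1.28, -0.9, 0]])

```text
clock: 13.58
tool_pos: [0.486, -0.1546, 0.1214]
eef_rot: [0.677, 0.203, -0.677, 0.204]
force: [-0.3, -1.0, -0.4]
gripper_width: 0.107
```

Run:
```python
from h import *
o=env.get_obs();p=o["tool_pos"];print(o["clock"],p,jawyaw(),o["gripper_width"])
snap("wrist","wrist10"); snap("side","side10",(255,105,355,205),6);snap("scene","scene10",(235,100,335,240),5)
q2=tcp_for(0,(-.021,.002),jawyaw()-62,(-.0005,0)); print("err mm",(q2-p[:2])*1000)
```

```text
13.575 [ 0.48603573 -0.15463073  0.12137859] -56.550368378213 0.10723593023006497
err mm [-1.41738535  0.89151238]
```

View pics/wrist10.png

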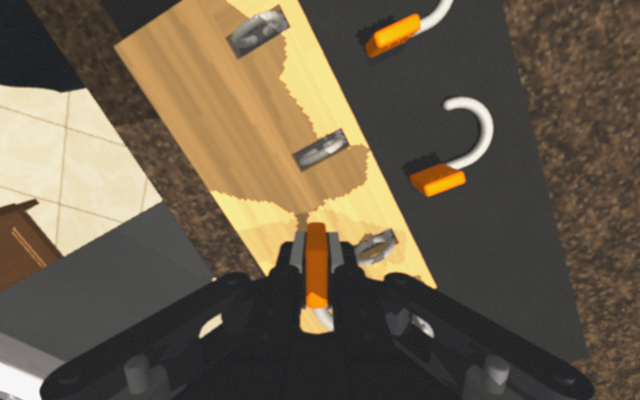

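View pics/side10.png

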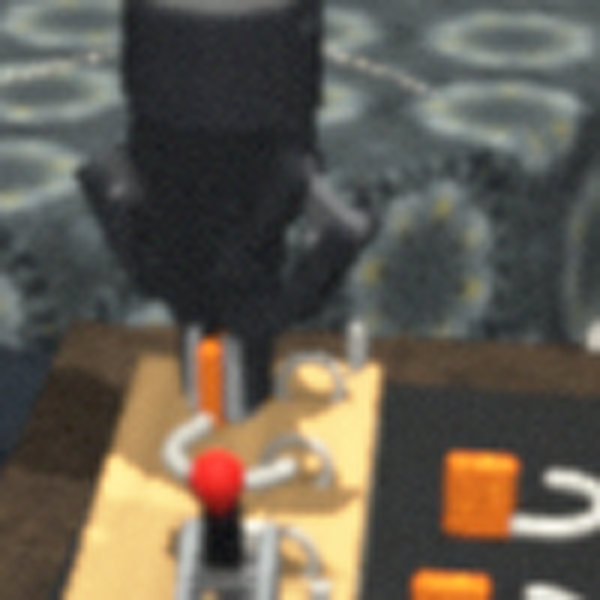

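View pics/scene10.png

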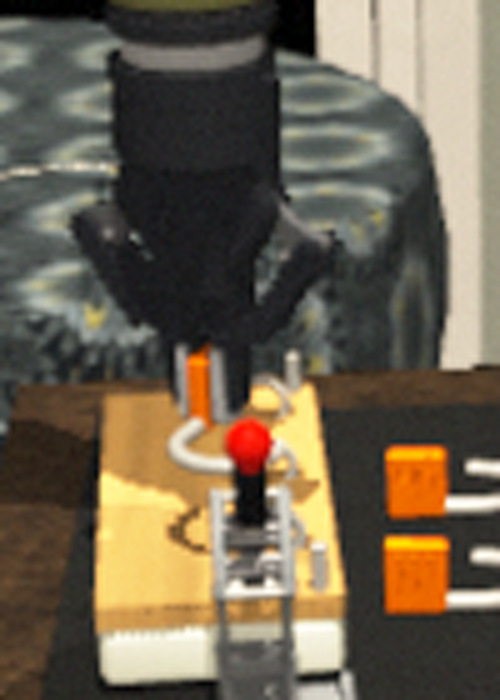

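Run:
```python
from h import *
w=cam("wrist"); crop("wrist10","w10c",(290,110,420,280),4.5)
for uv,k in [((377,247.5),0),((320.5,150),1),((258,31.5),2)]:
    print(k,(pr(plane(w,uv,.048),k)*1000).round(1))
print(plane(w,(443,180),.038))
```

```text
0 [ 2. -3.]
1 [-0.7  0.1]
2 [-0.1  0.3]
[ 0.55696684 -0.21809726  0.038     ]
```

View pics/w10c.png

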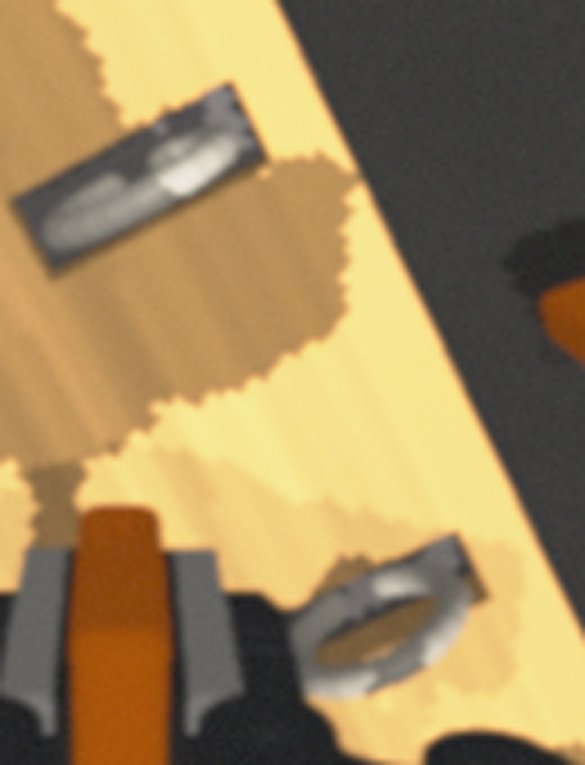

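Request:
play_rows(rows=[[-1, -0.05, 0.03, -0.3, 0], [-1, -0.05, 0.03, -0.6, 0], [-1, -0.05, 0.03, -0.9, 0], [-1, -0.05, 0.03, -1.2, 0], [-1, -0.05, 0.03, -1.45, 0], [-1, -0.05, 0.03, -1.45, 0], [-1, -0.05, 0.03, -1.45, 0]])

```text
clock: 14.6
tool_pos: [0.4837, -0.1533, 0.0782]
eef_rot: [0.677, 0.204, -0.677, 0.204]
force: [-0.3, -0.2, -0.1]
gripper_width: 0.11
```

Run:
```python
from h import *
o=env.get_obs();p=o["tool_pos"];print(o["clock"],p,jawyaw(),o["gripper_width"],o["force"],o["ft_torque"])
snap("side","side11",(265,145,345,205),9);snap("scene","scene11",(255,150,325,230),7)
print(((p[:2]-tcp_for(0,(-.021,.002),jawyaw()-62,(-.0005,0)))*1000).round(1))
```

```text
14.6 [ 0.48372438 -0.15333023  0.07819547] -56.53417736718098 0.10960341260442842 [-0.33996318 -0.17451107 -0.05199624] [ 0.01930869 -0.03304288  0.00313097]
[-0.9  0.4]
```

View pics/side11.png

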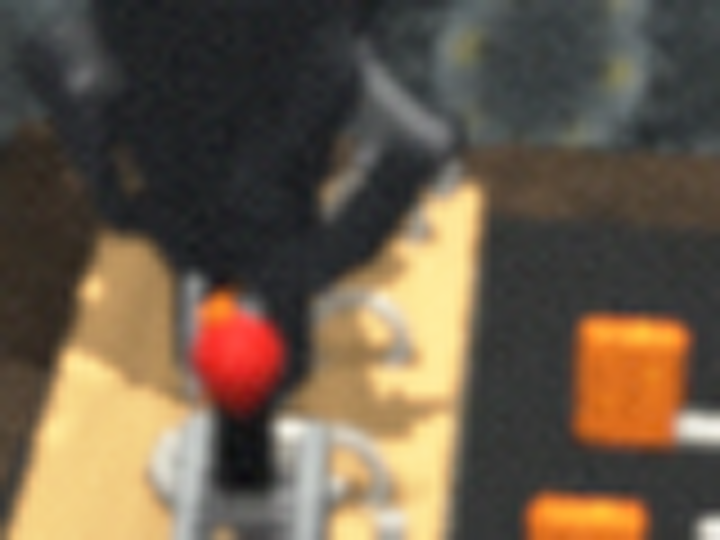

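View pics/scene11.png

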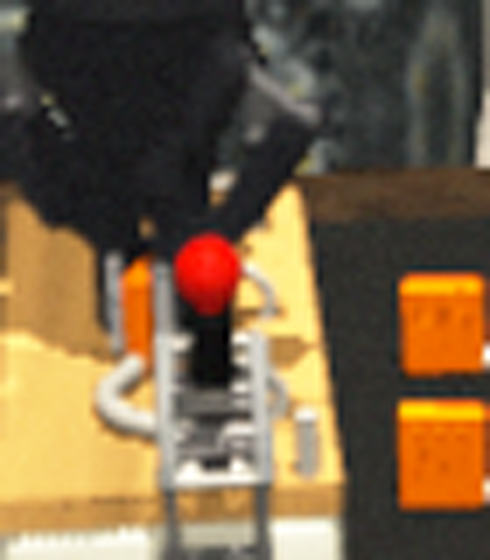

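```bash
cat > path.py <<'E'
import sys
from h import *
def plan(k,th0,th1,C0,C1,g,n):
    o=env.get_obs();p=o["tool_pos"];t0=jawyaw()-62
    if t0<-200:t0+=360
    print("theta now",t0,"err",((p[:2]-tcp_for(k,C0,t0,g))*1000).round(1))
    for i in range(1,n+1):
        th=th0+(th1-th0)*i/n; C=np.array(C0)+(np.array(C1)-C0)*i/n
        q=(tcp_for(k,C,th,g)-p[:2])/.03
        print(round(th,1),"[-1,%.2f,%.2f,0,%.1f]"%(q[0],q[1],(th-t0)/5))
E
python3 - <<'E'
from path import *
plan(0,-118.5,-58.5,(-.021,.002),(-.024,.001),(-.0005,0),6)
E
```

```text
theta now -118.53787612143962 err [-0.8  0.3]
-108.5 [-1,-0.21,0.04,0,2.0]
-98.5 [-1,-0.45,0.06,0,4.0]
-88.5 [-1,-0.70,0.04,0,6.0]
-78.5 [-1,-0.93,-0.03,0,8.0]
-68.5 [-1,-1.15,-0.12,0,10.0]
-58.5 [-1,-1.35,-0.26,0,12.0]
```

Request:
play_rows(rows=[[-1, -0.1, 0.02, 0, 1], [-1, -0.21, 0.04, 0, 2], [-1, -0.33, 0.05, 0, 3], [-1, -0.45, 0.06, 0, 4], [-1, -0.58, 0.05, 0, 5], [-1, -0.7, 0.04, 0, 6], [-1, -0.82, 0.0, 0, 7], [-1, -0.93, -0.03, 0, 8], [-1, -0.93, -0.03, 0, 8], [-1, -0.93, -0.03, 0, 8]])

```text
clock: 15.95
tool_pos: [0.4561, -0.1542, 0.0783]
eef_rot: [0.567, 0.422, -0.567, 0.423]
force: [-0.6, -0.7, 0.5]
gripper_width: 0.112
```

Run:
```python
from path import *
o=env.get_obs();p=o["tool_pos"];print(o["clock"],p,o["gripper_width"],o["force"],o["ft_torque"])
plan(0,-78.5,1.5,(-.0233,.0013),(-.024,.000),(-.0005,0),8)
snap("side","side12",(265,145,345,205),9);snap("wrist","wrist12")
```

```text
15.95 [ 0.456054   -0.15423755  0.07830595] 0.11158979549375836 [-0.58783435 -0.69863513  0.52106661] [ 0.00722972  0.01844547 -0.01066417]
theta now -78.6189344957639 err [ 0.3 -0.2]
-68.5 [-1,-0.22,-0.10,0,2.0]
-58.5 [-1,-0.40,-0.24,0,4.0]
-48.5 [-1,-0.56,-0.40,0,6.0]
-38.5 [-1,-0.69,-0.60,0,8.0]
-28.5 [-1,-0.79,-0.81,0,10.0]
-18.5 [-1,-0.84,-1.03,0,12.0]
-8.5 [-1,-0.86,-1.26,0,14.0]
1.5 [-1,-0.84,-1.49,0,16.0]
```

View pics/side12.png

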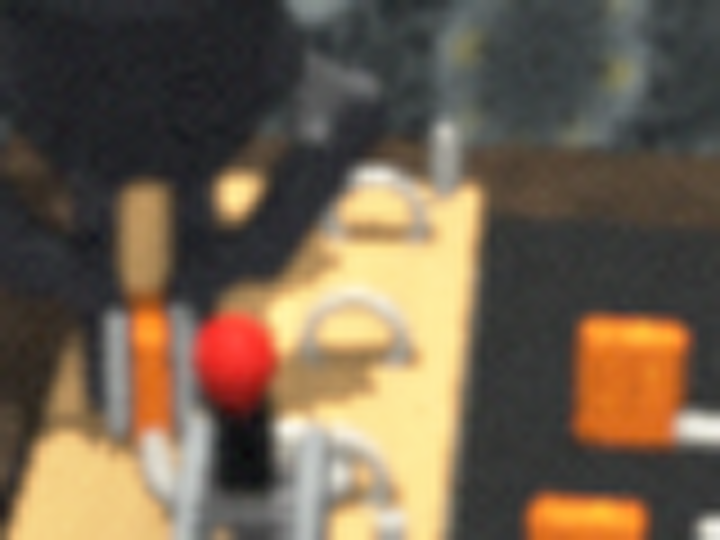

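View pics/wrist12.png

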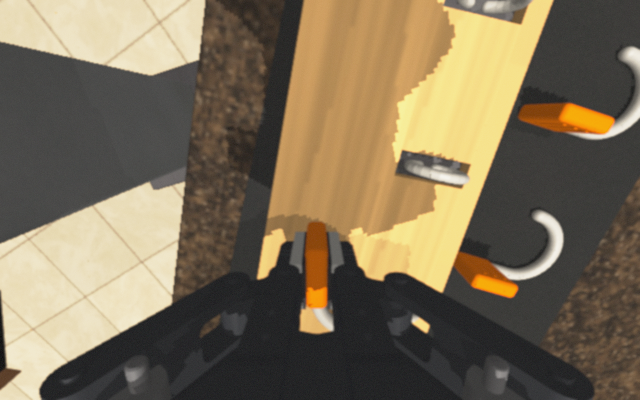

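Seems threaded: no forces. I continue the swing to θ=0 (turn 15.7) and then look.

Request:
play_rows(rows=[[-1, -0.22, -0.1, 0, 2], [-1, -0.4, -0.24, 0, 4], [-1, -0.56, -0.4, 0, 6], [-1, -0.69, -0.6, 0, 8], [-1, -0.79, -0.81, 0, 10], [-1, -0.84, -1.03, 0, 12], [-1, -0.86, -1.26, 0, 14], [-1, -0.85, -1.45, 0, 15.7], [-1, -0.85, -1.45, 0, 15.7], [-1, -0.85, -1.45, 0, 15.7]])

```text
clock: 17.3
tool_pos: [0.4303, -0.1974, 0.0781]
eef_rot: [0.172, 0.686, -0.172, 0.686]
force: [-0.3, -0.6, -0.3]
gripper_width: 0.109
```

Run:
```python
from path import *
o=env.get_obs();p=o["tool_pos"];print(o["clock"],p,o["gripper_width"],o["force"],o["ft_torque"],o["joint_positions"].round(2))
plan(0,0,0,(-.024,.000),(-.024,.000),(-.0005,0),1)
snap("side","side13",(255,145,345,215),8);snap("wrist","wrist13");snap("scene","scene13",(245,150,325,230),7)
```

```text
17.3 [ 0.43028169 -0.19741339  0.07812084] 0.10918590706045592 [-0.25542298 -0.61080899 -0.29368431] [0.00767625 0.01055    0.01267168] [ 0.62  0.86 -0.47  2.14  1.07  0.4   0.34]
theta now -0.1743506594996589 err [-0.3  0.3]
0.0 [-1,0.01,-0.01,0,0.0]
```

View pics/side13.png

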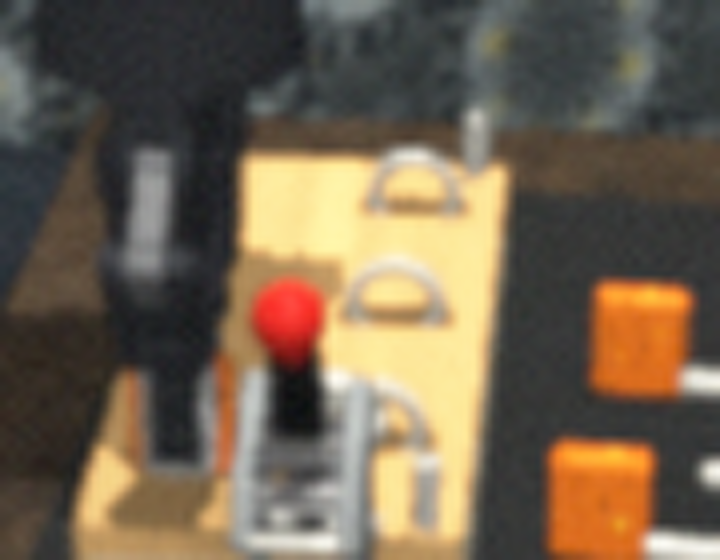

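View pics/wrist13.png

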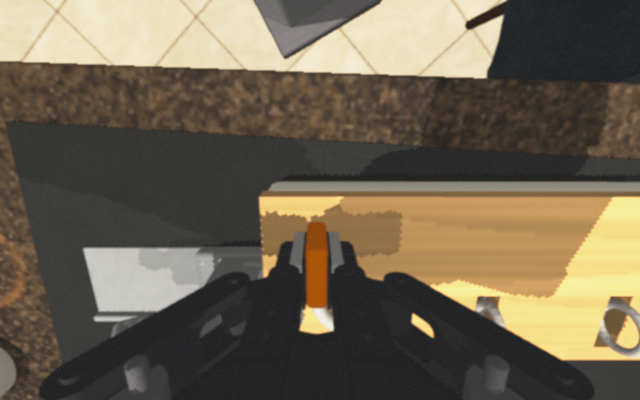

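View pics/scene13.png

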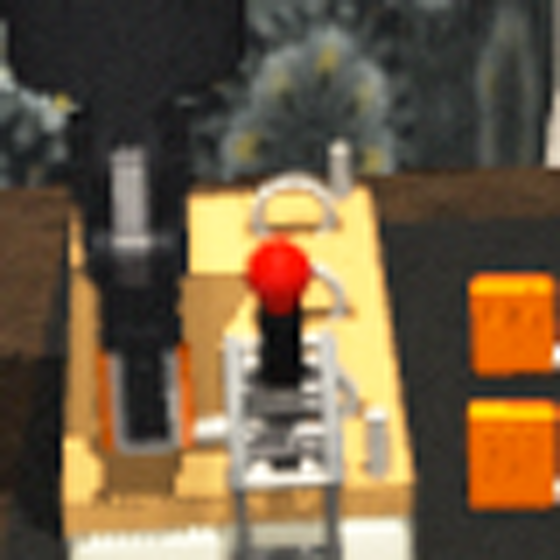

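Request:
play_rows(rows=[[-1, 0, 0, -0.04, 0], [-1, 0, 0, -0.07, 0], [-1, 0, 0, -0.07, 0]])

```text
clock: 17.82
tool_pos: [0.4302, -0.1977, 0.0759]
eef_rot: [0.171, 0.686, -0.171, 0.686]
force: [-0.7, -0.1, -0.3]
gripper_width: 0.105
```

Request:
play_rows(rows=[[-0.6, 0, 0, 0, 0], [-0.4, 0, 0, 0, 0], [-0.4, 0, 0, 0, 0], [-0.4, 0, 0, 0.5, 0], [-0.3, 0, 0, 1.5, 0], [-0.2, -0.3, 0.3, 3, 0], [0, -0.3, 0.3, 4, 0], [0, -0.3, 0.3, 4, 0], [0, -0.3, 0.3, 4, 0]])

```text
clock: 18.95
tool_pos: [0.4207, -0.189, 0.1955]
eef_rot: [0.171, 0.686, -0.172, 0.686]
force: [0.2, 0.8, 0.2]
gripper_width: 0.499
```

Run:
```python
from path import *
o=env.get_obs();p=o["tool_pos"];print(o["clock"],p,o["gripper_width"],o["force"])
snap("side","side14",(255,145,355,225),8);snap("wrist","wrist14");snap("scene","scene14",(245,150,325,230),7)
crop("wrist14","w14c",(230,160,490,340),3)
```

```text
18.95 [ 0.42071623 -0.18897923  0.19547787] 0.4987383836834115 [0.23474167 0.80204447 0.20791259]
```

View pics/w14c.png

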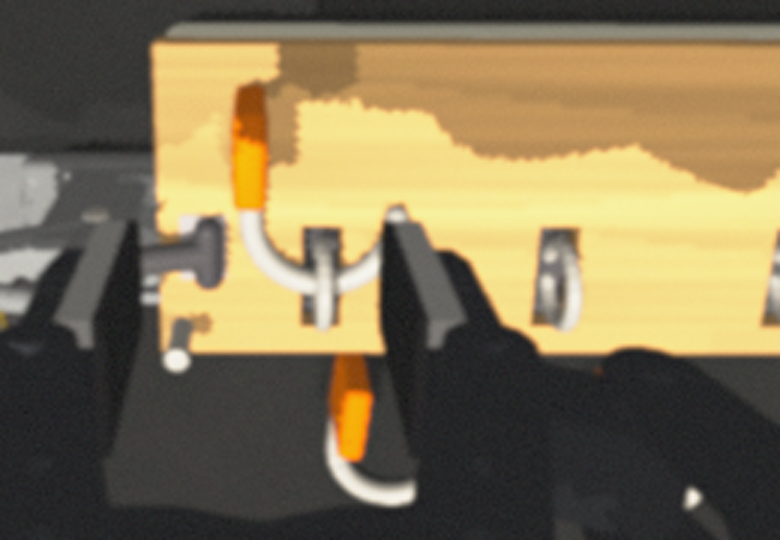

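View pics/side14.png

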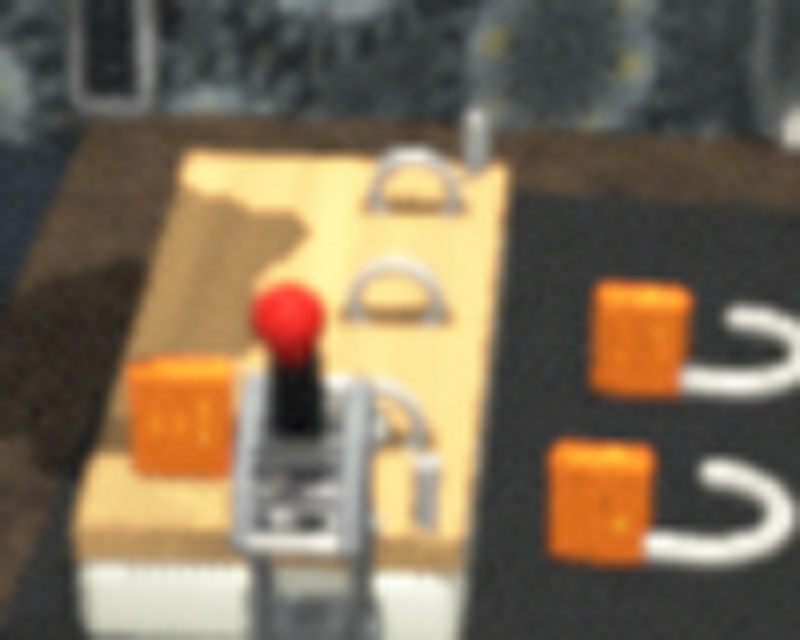

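Request:
play_rows(rows=[[0, 1, -0.2, 0, 0], [0, 2.2, -0.5, 0, 0], [0, 3.4, -0.8, 0, -0.5], [0, 4.49, -1.07, -0.6, -0.9], [0, 4.49, -1.07, -1.3, -0.9], [0, 4.49, -1.07, -1.3, -0.9], [0, 4.49, -1.07, -1.3, -0.9]])

```text
clock: 19.98
tool_pos: [0.5557, -0.2205, 0.1571]
eef_rot: [0.198, 0.679, -0.198, 0.679]
force: [1.2, -0.3, -0.0]
gripper_width: 0.502
```

Run:
```python
from h import *
o=env.get_obs();p=o["tool_pos"]; print(o["clock"],p,jawyaw(),o["joint_positions"].round(2))
snap("wrist","wrist15"); crop("wrist15","w15c",(280,150,400,260),6.5)
w=cam("wrist"); print((proj(w,[p[0],p[1],.038])-[280,150])*6.5)
```

```text
19.975 [ 0.55569352 -0.22054291  0.15706839] 57.49315505208156 [ 0.68  0.86 -0.68  1.72  0.71  0.82  0.66]
[232.98967896 303.51301759]
```

View pics/wrist15.png

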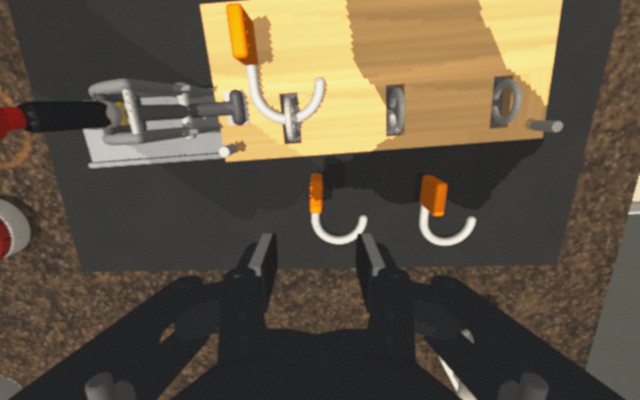

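View pics/w15c.png

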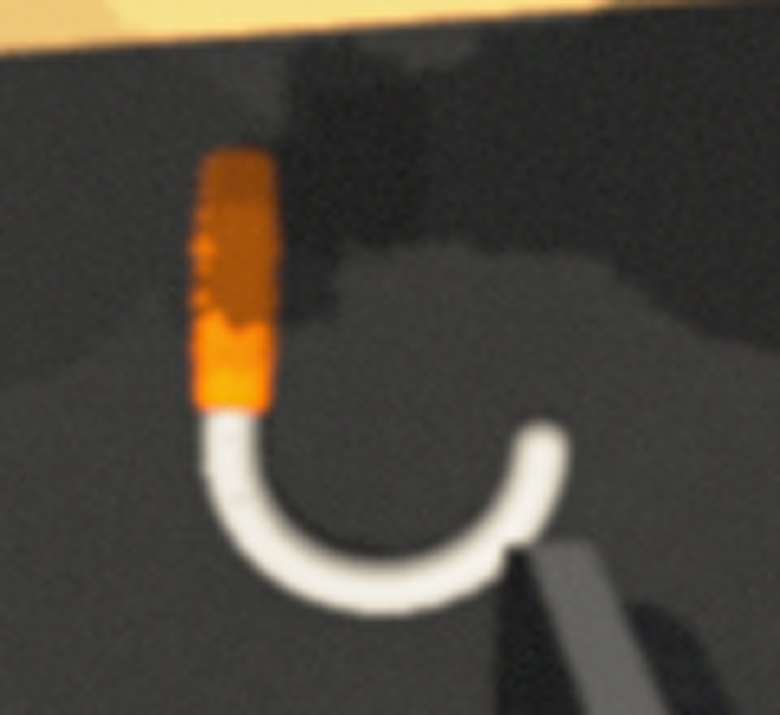

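Request:
play_rows(rows=[[0.0, 0, 0.01, -1, -0.2], [0.0, 0, 0.01, -2.5, -0.2], [0.0, 0, 0.01, -3.6, -0.2], [0.0, 0, 0.01, -4.23, -0.2], [0.0, 0, 0.01, -4.23, -0.2], [-1, 0, 0.01, -4.23, -0.2], [-1, 0, 0.01, -4.23, -0.2], [-1, 0, 0.01, -4.23, -0.2], [-1, 0, 0.01, -4.23, -0.2], [-1, 0, 0.01, -4.23, -0.2]], squeeze=50)

```text
clock: 21.28
tool_pos: [0.557, -0.2208, 0.0317]
eef_rot: [0.204, 0.676, -0.204, 0.678]
force: [0.1, -0.1, 6.8]
gripper_width: 0.107
```

Request:
play_rows(rows=[[-1, 0, 0, 1, 0], [-1, 0, 0, 2, 0], [-1, 0, 0, 3, 0], [-1, 0, 0, 4, 0], [-1, 0, 0, 4, 0], [-1, 0, 0, 4, 0]])

```text
clock: 22.02
tool_pos: [0.5553, -0.2208, 0.1497]
eef_rot: [0.204, 0.677, -0.204, 0.677]
force: [-0.8, 0.8, -0.4]
gripper_width: 0.111
```

Run:
```python
from h import *
o=env.get_obs();p=o["tool_pos"]; print(o["clock"],p,jawyaw(),o["gripper_width"],o["force"])
snap("wrist","wrist16"); crop("wrist16","w16c",(240,150,440,300),4)
q=wo((.060,.036),1); print("A",(q-p[:2])/.03)
th=-108
q2=tcp_for(1,(-.0225,.000),th); print("B",q2,(q2-p[:2])/.03, "turn",(th+62-jawyaw())/5)
```

```text
22.025 [ 0.55527066 -0.22075115  0.14966691] 56.45643052047875 0.11131566846237903 [-0.80405919  0.82203399 -0.44906886]
A [1.4054964  3.09349264]
B [ 0.5125998  -0.08289718] [-1.42236225  4.59513254] turn -20.49227579433797
```

View pics/w16c.png

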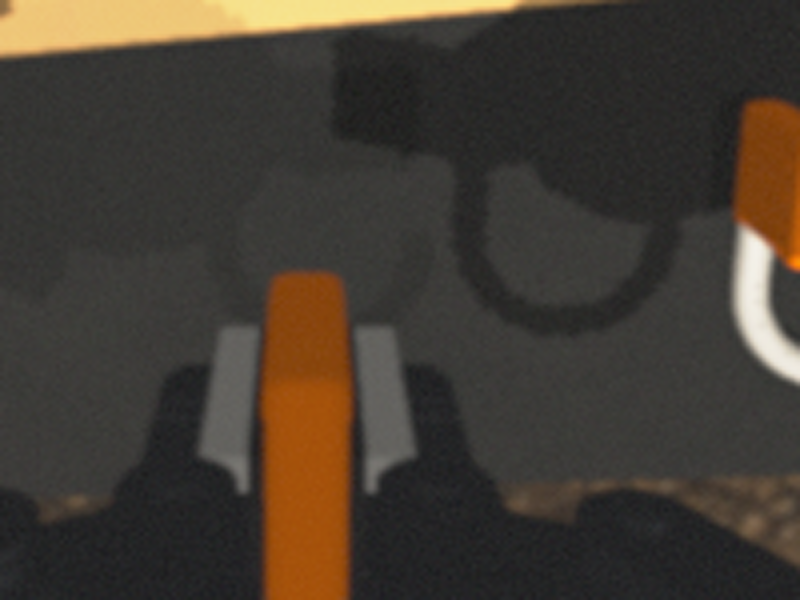

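Run:
```python
from h import *
o=env.get_obs();p=o["tool_pos"]
w=cam("wrist"); e=plane(w,(240+307/4,150+382/4),p[2]+.0063)[:2]-p[:2]
print("front edge in pin frame", rm(90-jawyaw())@e)
```

```text
front edge in pin frame [-0.01571323  0.00030103]
```

Request:
play_rows(rows=[[-1, 0, 0.5, 0, -1.7], [-1, 0, 0.9, 0, -3.5], [-1, 0, 1.3, 0, -5.2], [-1, 0, 1.7, 0, -7], [-1, 0, 2.1, 0, -8.7], [-1, 0, 2.5, 0, -10.5], [-1, 0, 2.9, 0, -12.2], [-1, 0, 3.3, 0, -14], [-1, -0.3, 3.7, 0, -16], [-1, -0.7, 4.0, 0, -18], [-1, -1.1, 4.3, 0, -20], [-1, -1.42, 4.6, 0, -20.5]])

```text
clock: 23.58
tool_pos: [0.5121, -0.0821, 0.1492]
eef_rot: [-0.655, -0.264, 0.657, -0.264]
force: [0.2, 0.3, -0.1]
gripper_width: 0.108
```

Run:
```python
from path import *
o=env.get_obs();p=o["tool_pos"]; print(o["clock"],p,jawyaw(),o["gripper_width"])
snap("wrist","wrist17");snap("side","side17",(255,105,375,215),6)
```

```text
23.575 [ 0.51206607 -0.08213618  0.14915227] -46.162503549826496 0.1076044727112345
```

View pics/side17.png

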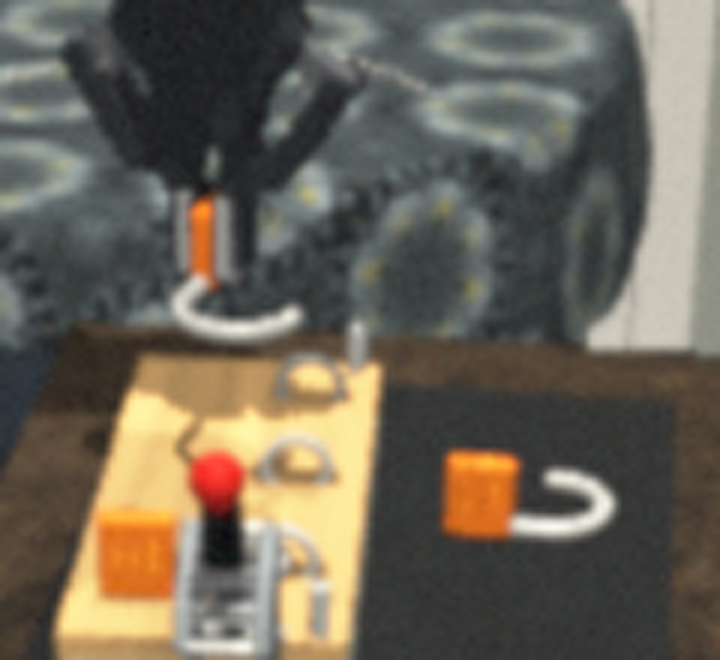

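View pics/wrist17.png

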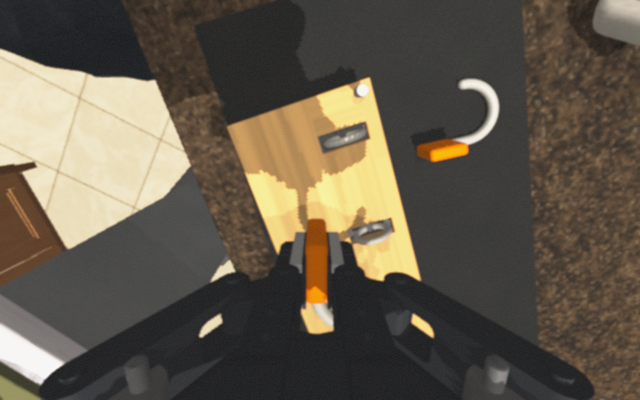

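Run:
```python
from path import *
p=env.get_obs()["tool_pos"]
plan(1,-108,-108,(-.0225,-.002),(-.0225,-.002),(.0005,0),1); print((.079-p[2])/.03)
w=cam("wrist");
for uv,k in [((371,231.5),1),((344,136.5),2)]: print(k,(pr(plane(w,uv,.048),k)*1000).round(1))
```

```text
theta now -107.90989382625817 err [0.3 3.8]
-108.0 [-1,-0.01,-0.13,0,-0.0]
-2.3406176823774816
1 [-1.8  0.3]
2 [-1.3  1.5]
```

Request:
play_rows(rows=[[-1, -0.03, -0.13, -0.5, 0], [-1, -0.03, -0.13, -1, 0], [-1, -0.03, -0.13, -1.4, 0], [-1, -0.03, -0.13, -1.8, 0], [-1, -0.03, -0.13, -2.1, 0], [-1, -0.03, -0.13, -2.34, 0], [-1, -0.03, -0.13, -2.34, 0], [-1, -0.03, -0.13, -2.34, 0]])

```text
clock: 24.68
tool_pos: [0.5126, -0.0864, 0.0802]
eef_rot: [0.656, 0.265, -0.656, 0.265]
force: [0.2, 0.4, 0.3]
gripper_width: 0.11
```

Run:
```python
from path import *
o=env.get_obs();p=o["tool_pos"];print(p,o["force"],o["ft_torque"])
plan(1,-108,-78,(-.0225,-.002),(-.024,.000),(.0005,0),6)
snap("side","side18",(265,125,345,205),8);snap("scene","scene18",(255,130,325,230),6)
```

```text
[ 0.5126245  -0.08642909  0.08017929] [0.22582887 0.40986902 0.32599989] [ 0.01581783 -0.02705164  0.02609066]
theta now -108.03290061167579 err [ 1.3 -1.4]
-103.0 [-1,-0.16,0.07,0,1.0]
-98.0 [-1,-0.27,0.08,0,2.0]
-93.0 [-1,-0.38,0.08,0,3.0]
-88.0 [-1,-0.49,0.08,0,4.0]
-83.0 [-1,-0.60,0.06,0,5.0]
-78.0 [-1,-0.71,0.04,0,6.0]
```

View pics/side18.png

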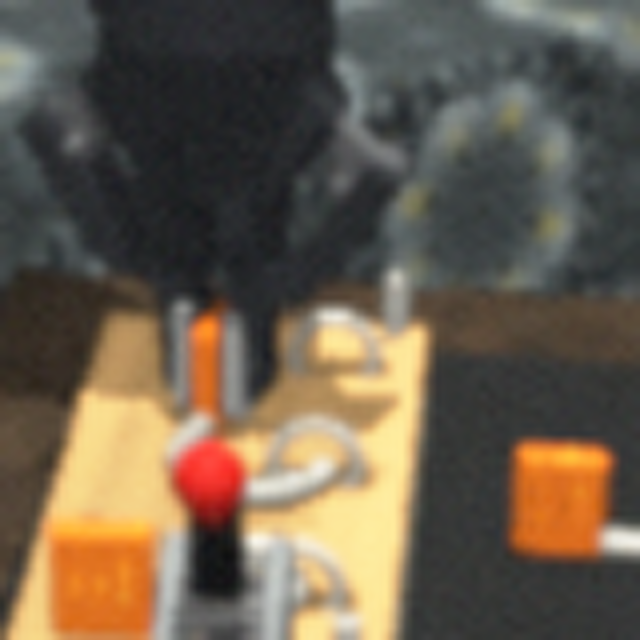

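View pics/scene18.png

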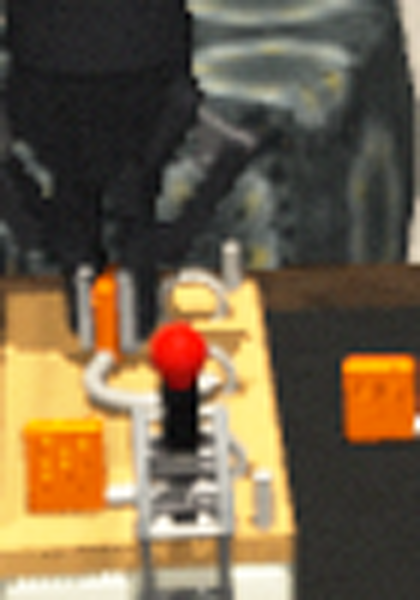

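Request:
play_rows(rows=[[-1, -0.08, 0.03, -0.02, 0], [-1, -0.16, 0.07, -0.02, 1], [-1, -0.27, 0.08, -0.02, 2], [-1, -0.38, 0.08, -0.02, 3], [-1, -0.49, 0.08, -0.02, 4], [-1, -0.6, 0.06, -0.02, 5], [-1, -0.71, 0.04, -0.02, 6], [-1, -0.71, 0.04, -0.02, 6], [-1, -0.71, 0.04, -0.02, 6]])

```text
clock: 25.9
tool_pos: [0.4913, -0.0852, 0.0794]
eef_rot: [0.565, 0.425, -0.565, 0.425]
force: [0.2, -0.4, -0.9]
gripper_width: 0.105
```

Run:
```python
from path import *
o=env.get_obs();p=o["tool_pos"];print(p,o["force"],o["ft_torque"])
plan(1,-78,0,(-.024,.000),(-.024,.000),(.0005,0),8)
snap("side","side19",(265,125,345,205),8)
```

```text
[ 0.49129733 -0.08518544  0.07940241] [ 0.16785494 -0.42182888 -0.86363233] [-0.00598502 -0.03362933  0.04891678]
theta now -78.11553948525285 err [-0.2  0.1]
-68.2 [-1,-0.19,-0.11,0,2.0]
-58.5 [-1,-0.36,-0.24,0,3.9]
-48.8 [-1,-0.50,-0.40,0,5.9]
-39.0 [-1,-0.62,-0.58,0,7.8]
-29.2 [-1,-0.70,-0.78,0,9.8]
-19.5 [-1,-0.75,-0.99,0,11.7]
-9.8 [-1,-0.76,-1.20,0,13.7]
0.0 [-1,-0.74,-1.42,0,15.6]
```

View pics/side19.png

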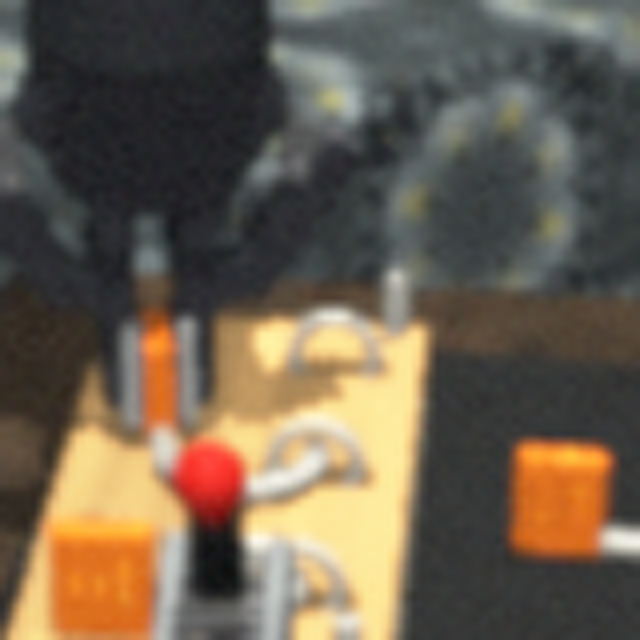

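Request:
play_rows(rows=[[-1, -0.19, -0.11, 0, 2], [-1, -0.36, -0.24, 0, 3.9], [-1, -0.5, -0.4, 0, 5.9], [-1, -0.62, -0.58, 0, 7.8], [-1, -0.7, -0.78, 0, 9.8], [-1, -0.75, -0.99, 0, 11.7], [-1, -0.76, -1.2, 0, 13.7], [-1, -0.74, -1.42, 0, 15.6], [-1, -0.74, -1.42, 0, 15.6], [-1, -0.74, -1.42, -0.03, 15.6], [-1, -0.74, -1.42, -0.06, 15.6], [-1, -0.74, -1.42, -0.06, 15.6]])

```text
clock: 27.45
tool_pos: [0.4689, -0.1274, 0.0775]
eef_rot: [0.171, 0.686, -0.171, 0.686]
force: [-0.2, -0.0, 0.1]
gripper_width: 0.109
```

Run:
```python
from path import *
o=env.get_obs();p=o["tool_pos"];print(o["clock"],p,o["force"],o["ft_torque"])
plan(1,0,0,(-.024,.000),(-.024,.000),(.0005,0),1)
snap("side","side20",(255,125,345,215),7)
```

```text
27.45 [ 0.46893365 -0.12744471  0.07749603] [-0.21673955 -0.01514839  0.0678706 ] [-0.00333489  0.00805471 -0.03869782]
theta now -0.04032206366410662 err [-0.1  0.2]
0.0 [-1,0.00,-0.01,0,0.0]
```

View pics/side20.png

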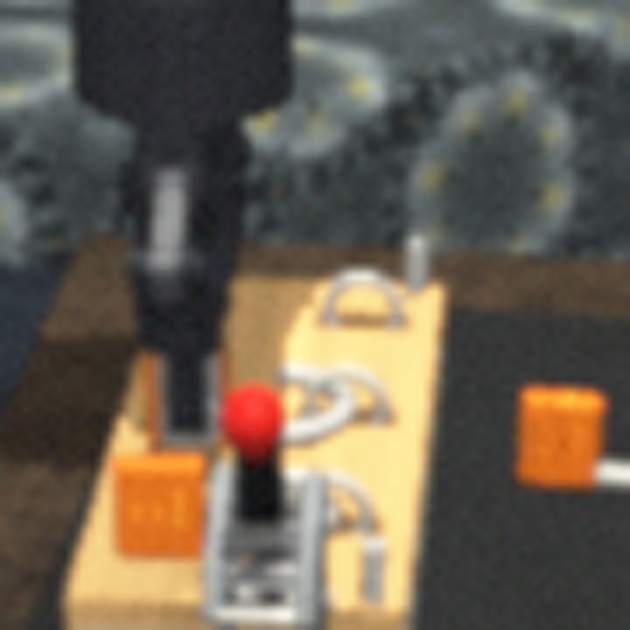

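Request:
play_rows(rows=[[-0.6, 0, 0, 0, 0], [-0.4, 0, 0, 0, 0], [-0.4, 0, 0, 0, 0], [-0.4, 0, 0, 0.5, 0], [-0.3, 0, 0, 1.5, 0], [-0.2, -0.3, 0.3, 3, 0], [0, -0.3, 0.3, 4, 0], [0, -0.3, 0.3, 4, 0], [0, -0.3, 0.3, 4, 0]])

```text
clock: 28.62
tool_pos: [0.4594, -0.1192, 0.197]
eef_rot: [0.171, 0.686, -0.172, 0.686]
force: [-0.2, -0.7, 0.4]
gripper_width: 0.502
```

Run:
```python
from path import *
o=env.get_obs();p=o["tool_pos"];print(o["clock"],p,o["gripper_width"],o["force"])
snap("wrist","wrist21");w=cam("wrist");print(plane(w,(0,0),0)*0, proj(w,[.616,-.131,.038]))
```

```text
28.625 [ 0.45942398 -0.11917723  0.19696786] 0.5015493343008974 [-0.22306982 -0.65351671  0.38860526]
[ 0. -0.  0.] [371.53819036 308.60130591]
```

View pics/wrist21.png

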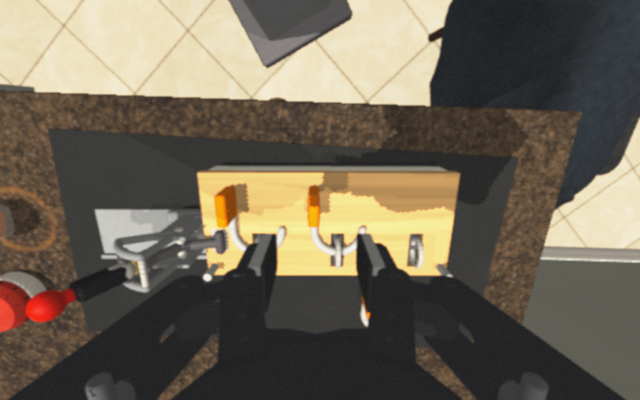

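Pins 0 and 1 are hooked with their rings mid-bend, at about (263,240) and (337,250). The far pin is still in place at about (366,310), so it is next.

Request:
play_rows(rows=[[0, 1, -0.1, 0, 0], [0, 2.2, -0.2, 0, 0], [0, 3.4, -0.3, 0, -0.4], [0, 4.5, -0.4, 0, -0.8], [0, 5.22, -0.4, -0.6, -0.8], [0, 5.22, -0.4, -1.3, -0.8], [0, 5.22, -0.4, -1.3, -0.8], [0, 5.22, -0.4, -1.3, -0.8]])

```text
clock: 29.68
tool_pos: [0.6156, -0.1308, 0.1584]
eef_rot: [0.195, 0.68, -0.195, 0.679]
force: [0.2, -0.4, 0.4]
gripper_width: 0.498
```

Run:
```python
from h import *
o=env.get_obs();p=o["tool_pos"]; print(o["clock"],p,jawyaw(),o["joint_positions"].round(2))
snap("wrist","wrist22"); crop("wrist22","w22c",(280,150,400,260),6.5)
w=cam("wrist"); print((proj(w,[p[0],p[1],.038])-[280,150])*6.5)
```

```text
29.675 [ 0.61561272 -0.13080973  0.15835543] 57.989996642515116 [ 0.49  0.89 -0.68  1.62  0.69  0.88  0.55]
[231.90393555 299.88457554]
```

View pics/wrist22.png

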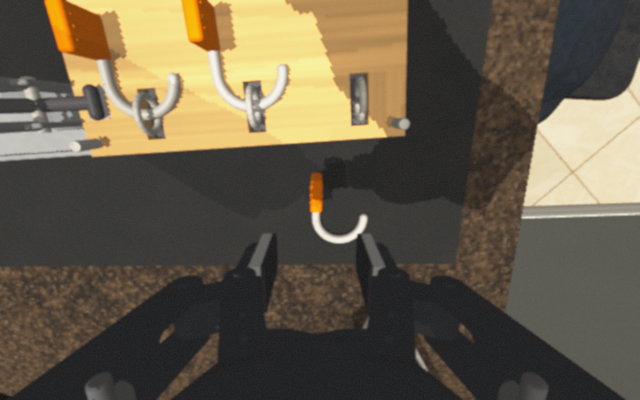

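View pics/w22c.png

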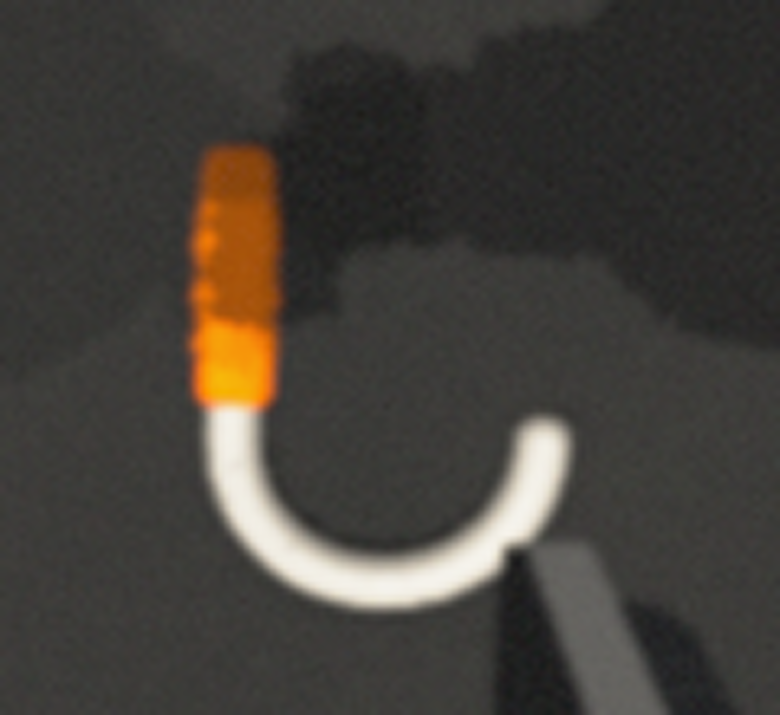

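Request:
play_rows(rows=[[0.0, 0, 0.01, -1, -0.2], [0.0, 0, 0.01, -2.5, -0.2], [0.0, 0, 0.01, -3.6, -0.2], [0.0, 0, 0.01, -4.27, -0.2], [0.0, 0, 0.01, -4.27, -0.2], [-1, 0, 0.01, -4.27, -0.2], [-1, 0, 0.01, -4.27, -0.2], [-1, 0, 0.01, -4.27, -0.2], [-1, 0, 0.01, -4.27, -0.2], [-1, 0, 0.01, -4.27, -0.2]], squeeze=50)

```text
clock: 30.98
tool_pos: [0.6177, -0.1305, 0.0321]
eef_rot: [0.201, 0.677, -0.201, 0.679]
force: [-0.3, -0.4, 5.9]
gripper_width: 0.112
```

Request:
play_rows(rows=[[-1, 0, 0, 1, 0], [-1, 0, 0, 2, 0], [-1, 0, 0, 3, 0], [-1, 0, 0, 4, 0], [-1, 0, 0, 4, 0], [-1, 0, 0, 4, 0]])

```text
clock: 31.72
tool_pos: [0.6159, -0.1308, 0.1499]
eef_rot: [0.201, 0.678, -0.201, 0.678]
force: [0.2, -0.2, -0.6]
gripper_width: 0.106
```

Run:
```python
from h import *
o=env.get_obs();p=o["tool_pos"]; print(o["clock"],p,jawyaw(),o["gripper_width"],o["force"])
snap("wrist","wrist23"); crop("wrist23","w23c",(240,150,440,300),4)
th=-108
q2=tcp_for(2,(-.0225,-.002),th); print("B",q2,(q2-p[:2])/.03, "turn",(th+62-jawyaw())/5)
```

```text
31.725 [ 0.61589216 -0.13082545  0.14987806] 56.9587471164889 0.10607533455699225 [ 0.2088635  -0.19168455 -0.63766102]
B [ 0.54921858 -0.01402726] [-2.22245266  3.893273  ] turn -20.592553543497623
```

View pics/w23c.png

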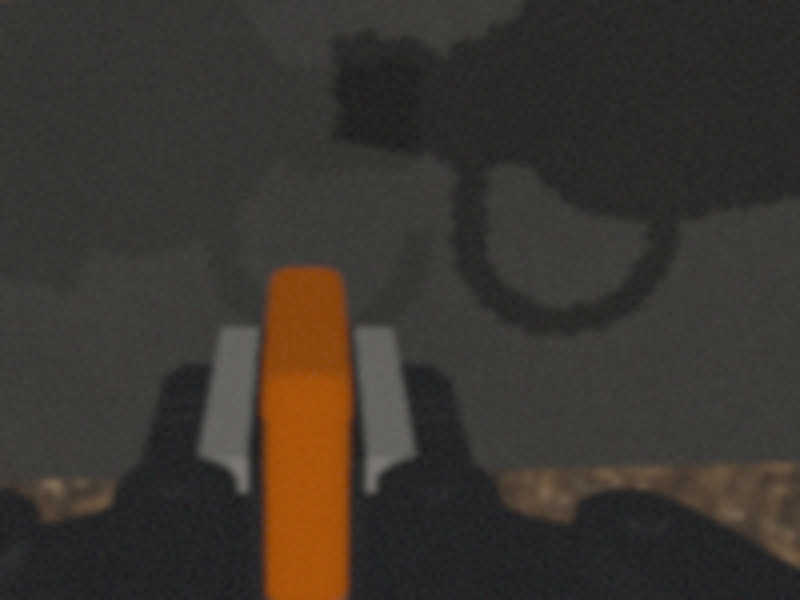

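Run:
```python
from h import *
o=env.get_obs();p=o["tool_pos"]
w=cam("wrist"); e=plane(w,(240+307/4,150+374/4),p[2]+.0059)[:2]-p[:2]
print("front edge in pin frame", rm(90-jawyaw())@e)
```

```text
front edge in pin frame [-0.01641731  0.00032889]
```

Request:
play_rows(rows=[[-1, 0, 0.4, 0, -1.7], [-1, 0, 0.8, 0, -3.5], [-1, 0, 1.2, 0, -5.2], [-1, 0, 1.6, 0, -7], [-1, -0.1, 2.0, 0, -8.7], [-1, -0.3, 2.4, 0, -10.5], [-1, -0.6, 2.8, 0, -12.2], [-1, -0.9, 3.1, 0, -14], [-1, -1.2, 3.4, 0, -16], [-1, -1.6, 3.6, 0, -18], [-1, -1.9, 3.8, 0, -20], [-1, -2.22, 3.9, 0, -20.6]])

```text
clock: 33.28
tool_pos: [0.5489, -0.013, 0.1494]
eef_rot: [-0.655, -0.264, 0.657, -0.264]
force: [0.6, 0.2, -0.0]
gripper_width: 0.104
```

Run:
```python
from path import *
o=env.get_obs();p=o["tool_pos"]; print(o["clock"],p,o["gripper_width"],(.0795-p[2])/.03)
plan(2,-108,-108,(-.0225,-.002),(-.0225,-.002),(.0010,0),1)
snap("wrist","wrist24");snap("side","side24",(255,85,375,195),6)
```

```text
33.275 [ 0.54890151 -0.01298227  0.14939054] 0.1043656759442018 -2.3296847355010506
theta now -108.14187153258752 err [0.3 1.8]
-108.0 [-1,-0.01,-0.06,0,0.0]
```

View pics/side24.png

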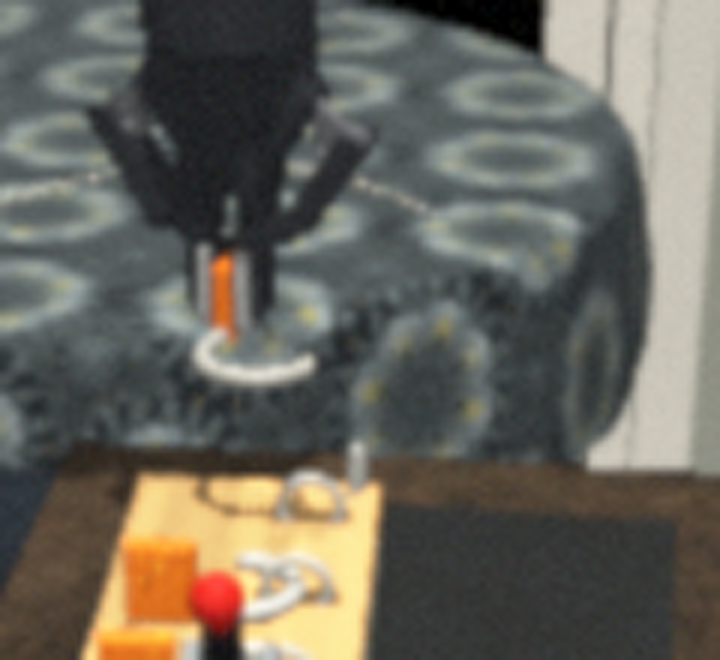

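View pics/wrist24.png

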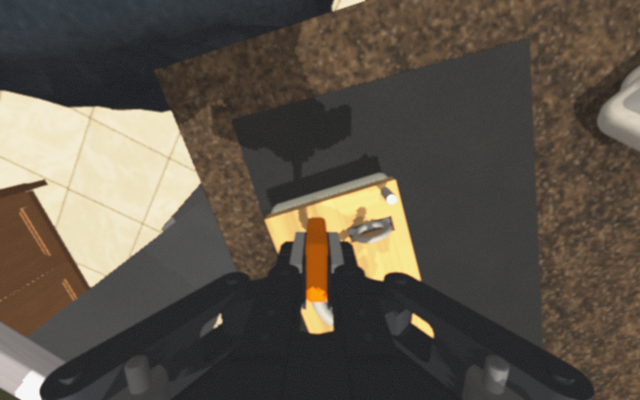

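Request:
play_rows(rows=[[-1, -0.05, -0.05, -0.5, 0], [-1, -0.05, -0.05, -1, 0], [-1, -0.05, -0.05, -1.4, 0], [-1, -0.05, -0.05, -1.8, 0], [-1, -0.05, -0.05, -2.1, 0], [-1, -0.05, -0.05, -2.34, 0], [-1, -0.05, -0.05, -2.34, 0], [-1, -0.05, -0.05, -2.34, 0]])

```text
clock: 34.38
tool_pos: [0.5487, -0.015, 0.0805]
eef_rot: [0.656, 0.265, -0.655, 0.265]
force: [0.4, -0.3, -0.3]
gripper_width: 0.112
```

Run:
```python
from path import *
o=env.get_obs();p=o["tool_pos"];print(p,o["force"],o["ft_torque"])
plan(2,-108,-78,(-.0225,-.002),(-.024,.000),(.0010,0),6)
snap("side","side25",(265,115,345,195),8);snap("scene","scene25",(255,120,325,220),6)
```

```text
[ 0.548659   -0.01499894  0.08049441] [ 0.38491502 -0.29693378 -0.30092052] [ 0.01930228 -0.05007963 -0.02144735]
theta now -108.03516553851127 err [ 0.1 -0.3]
-103.0 [-1,-0.12,0.03,0,1.0]
-98.0 [-1,-0.23,0.04,0,2.0]
-93.0 [-1,-0.34,0.04,0,3.0]
-88.0 [-1,-0.45,0.04,0,4.0]
-83.0 [-1,-0.56,0.02,0,5.0]
-78.0 [-1,-0.66,-0.01,0,6.0]
```

View pics/side25.png

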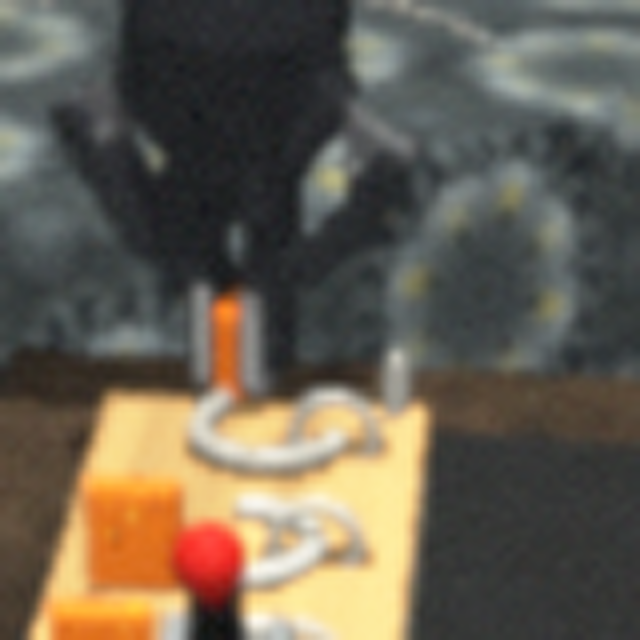

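The tip at (340,440) faces ring 2's opening, so I insert and swing.

Request:
play_rows(rows=[[-1, -0.06, 0.02, -0.03, 0], [-1, -0.13, 0.03, -0.03, 1], [-1, -0.24, 0.04, -0.03, 2], [-1, -0.35, 0.04, -0.03, 3], [-1, -0.46, 0.04, -0.03, 4], [-1, -0.57, 0.02, -0.03, 5], [-1, -0.67, -0.01, -0.03, 6], [-1, -0.67, -0.01, -0.03, 6], [-1, -0.67, -0.01, -0.03, 6]])

```text
clock: 35.6
tool_pos: [0.5285, -0.0153, 0.0794]
eef_rot: [0.565, 0.425, -0.565, 0.425]
force: [0.6, 0.1, -1.3]
gripper_width: 0.112
```

Run:
```python
from path import *
o=env.get_obs();p=o["tool_pos"];print(p,o["force"],o["ft_torque"])
plan(2,-78,0,(-.024,.000),(-.024,.000),(.0010,0),8)
snap("side","side26",(265,115,345,195),8)
```

```text
[ 0.52853667 -0.0152526   0.0794221 ] [ 0.64569597  0.06097281 -1.30201396] [ 0.02640605  0.00813984 -0.04234488]
theta now -78.11815256039908 err [-0.4 -0.1]
-68.2 [-1,-0.18,-0.10,0,2.0]
-58.5 [-1,-0.34,-0.23,0,3.9]
-48.8 [-1,-0.49,-0.39,0,5.9]
-39.0 [-1,-0.60,-0.57,0,7.8]
-29.2 [-1,-0.68,-0.77,0,9.8]
-19.5 [-1,-0.73,-0.97,0,11.7]
-9.8 [-1,-0.74,-1.19,0,13.7]
0.0 [-1,-0.72,-1.40,0,15.6]
```

View pics/side26.png

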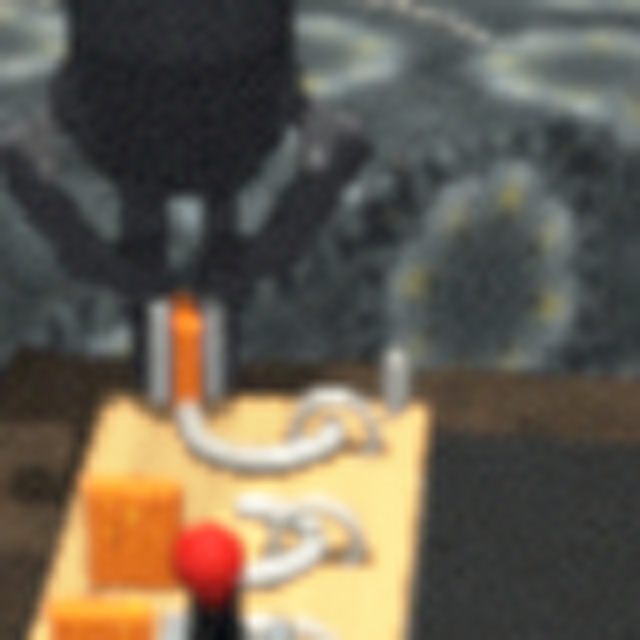

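Request:
play_rows(rows=[[-1, -0.18, -0.1, 0, 2], [-1, -0.34, -0.23, 0, 3.9], [-1, -0.49, -0.39, 0, 5.9], [-1, -0.6, -0.57, 0, 7.8], [-1, -0.68, -0.77, 0, 9.8], [-1, -0.73, -0.97, 0, 11.7], [-1, -0.74, -1.19, 0, 13.7], [-1, -0.72, -1.4, 0, 15.6], [-1, -0.72, -1.4, 0, 15.6], [-1, -0.72, -1.4, -0.03, 15.6], [-1, -0.72, -1.4, -0.05, 15.6], [-1, -0.72, -1.4, -0.05, 15.6]])

```text
clock: 37.15
tool_pos: [0.5067, -0.0569, 0.0778]
eef_rot: [0.171, 0.686, -0.171, 0.686]
force: [0.3, 1.0, -0.9]
gripper_width: 0.106
```

Run:
```python
from path import *
o=env.get_obs();p=o["tool_pos"];print(o["clock"],p,o["force"],o["ft_torque"])
plan(2,0,0,(-.024,.000),(-.024,.000),(.0010,0),1)
snap("side","side27",(255,115,345,205),7)
```

```text
37.15 [ 0.50674438 -0.05694309  0.07781365] [ 0.31553554  0.95139626 -0.8885576 ] [-0.04693624  0.04270141  0.0071146 ]
theta now -0.04390457226383404 err [-0.3  0.3]
0.0 [-1,0.01,-0.01,0,0.0]
```

View pics/side27.png

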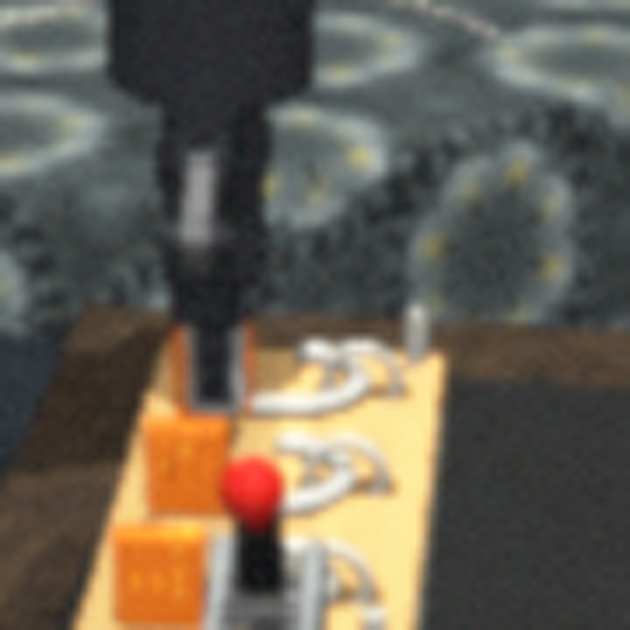

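Request:
play_rows(rows=[[-0.6, 0, 0, 0, 0], [-0.4, 0, 0, 0, 0], [-0.4, 0, 0, 0, 0], [-0.4, 0, 0, 0.5, 0], [-0.4, 0, 0, 1.5, 0], [-0.4, -0.3, 0, 3, -1], [-0.4, -0.6, -1, 4.5, -3], [-0.4, -1, -2, 6, -5], [-0.4, -1.4, -3, 6, -7], [-0.4, -1.8, -4, 6, -9], [-0.4, -2, -5, 6, -11], [-0.4, -2.2, -6, 6, -13]])

```text
clock: 38.7
tool_pos: [0.4403, -0.2379, 0.2589]
eef_rot: [0.515, 0.485, -0.514, 0.485]
force: [0.2, 0.1, 0.4]
gripper_width: 0.302
```

Request:
play_rows(rows=[[-0.4, 0, 0, 0, -2], [-0.4, 0, 0, 0, -4], [-0.4, 0, 0, 0, -5], [-0.4, 0, 0, 0, -5], [-0.4, 0, 0, 0, -5]])

```text
clock: 39.33
tool_pos: [0.4407, -0.2371, 0.2583]
eef_rot: [0.606, 0.365, -0.606, 0.365]
force: [0.4, -0.9, -0.3]
gripper_width: 0.299
```

Run:
```python
from path import *
o=env.get_obs();p=o["tool_pos"];print(o["clock"],p,o["force"],jawyaw())
snap("wrist","wrist28");snap("side","side28",(245,115,345,225),7)
snap("scene","scene28",(235,120,335,230),7)
```

```text
39.325 [ 0.44068794 -0.23705925  0.25825193] [ 0.3943521  -0.91828617 -0.27469239] -27.928309563199136
```

View pics/wrist28.png

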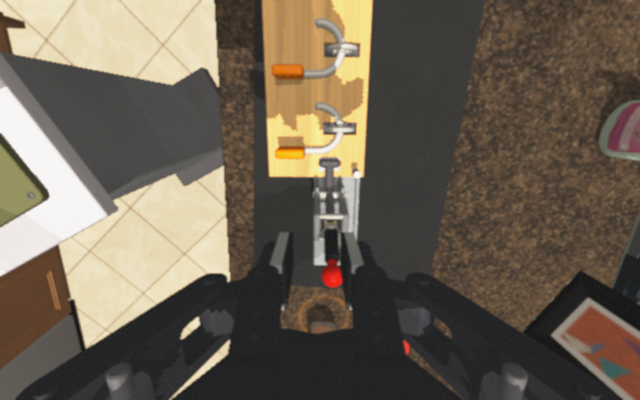

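View pics/side28.png

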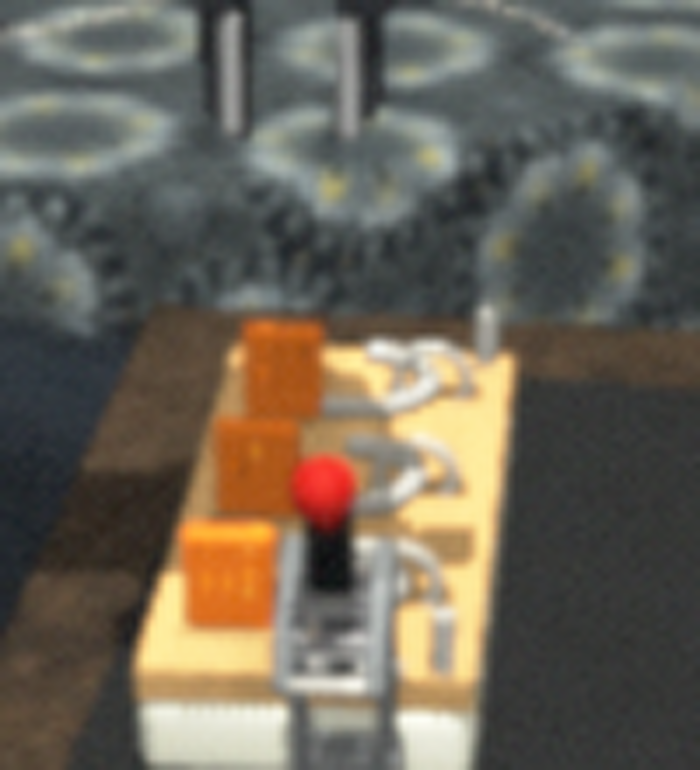

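View pics/scene28.png

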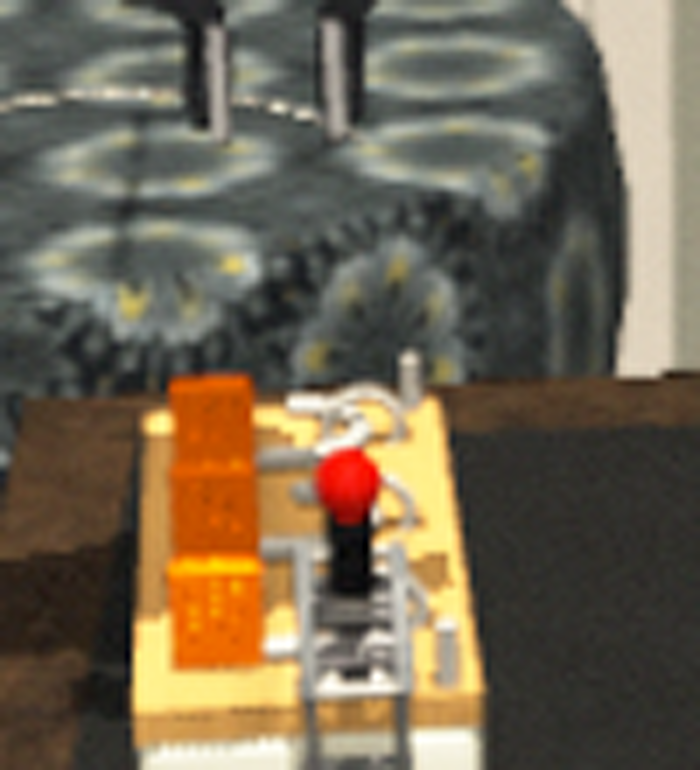

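Run:
```python
from path import *
w=cam("wrist");s=cam("scene");d=cam("side")
P,e=tri([(s,(284.6,189.1)),(d,(291.3,184.7)),(w,(333,275))]);print(P,e,pr(P))
B0=np.array([.4017,-.3430,.1068]);print(pr(B0))
p0=np.r_[pr(B0),B0[2]];a=np.radians(26)
piv=p0+[0,.102*np.cos(a),-.102*np.sin(a)];print("piv",piv)
p1=np.r_[pr(P),P[2]];v=p1-piv;print("r",np.hypot(v[1],v[2]),"ang",np.degrees(np.arctan2(v[2],-v[1])))
```

```text
[ 0.42188139 -0.30514867  0.15003921] [array([-0.5, -0.5]), array([0.5, 0.5]), array([-0.2,  0. ])] [-0.01181369 -0.12287803]
[-0.01186268 -0.16577336]
piv [-0.01186268 -0.07409637  0.06208614]
r 0.10057531198159488 ang 60.985810154332654
```

Request:
play_rows(rows=[[-1, -0.2, -0.8, 0, 0], [-1, -0.4, -1.6, 0, 0], [-1, -0.63, -2.27, 0, 0], [-1, -0.63, -2.27, -0.6, 0], [-1, -0.63, -2.27, -1.4, 0], [-1, -0.63, -2.27, -1.8, 0], [-1, -0.63, -2.27, -1.8, 0], [-1, -0.63, -2.27, -1.8, 0]])

```text
clock: 40.48
tool_pos: [0.4223, -0.3055, 0.2044]
eef_rot: [0.606, 0.364, -0.606, 0.364]
force: [-0.2, 0.1, -0.5]
gripper_width: -0.001
```

Run:
```python
from path import *
o=env.get_obs();p=o["tool_pos"];print(o["clock"],p,o["force"],o["gripper_width"])
snap("side","side29",(245,95,345,225),6)
snap("scene","scene29",(235,110,335,230),6)
```

```text
40.475 [ 0.42233556 -0.30551218  0.20442933] [-0.24442721  0.09011283 -0.5415104 ] -0.0010673106218742287
```

View pics/side29.png

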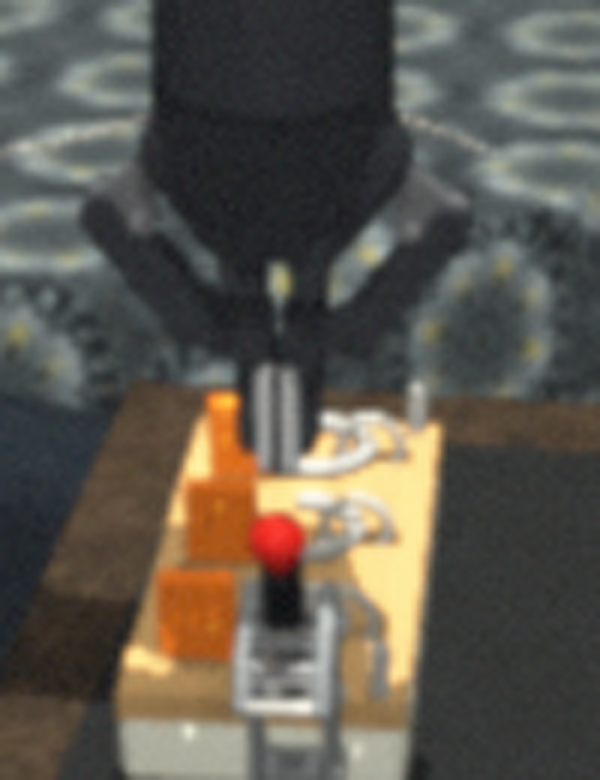

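View pics/scene29.png

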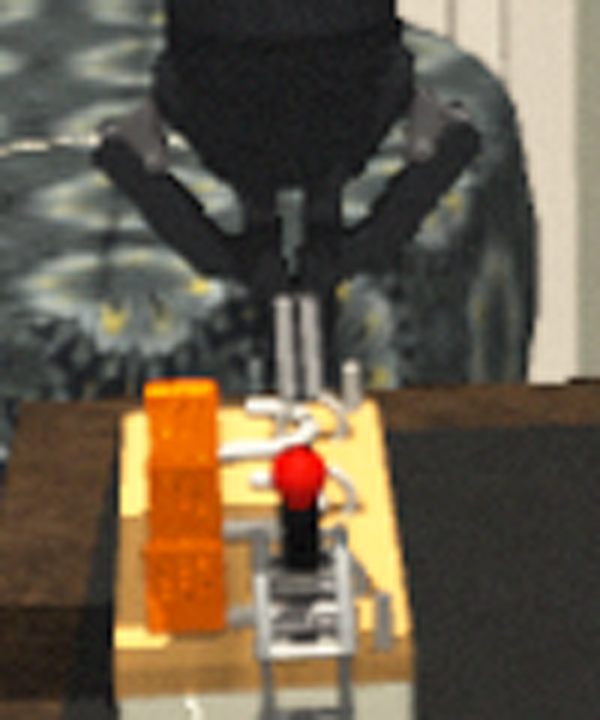

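Request:
play_rows(rows=[[-1, 0, 0, -0.3, 0], [-1, 0, 0, -0.5, 0], [-1, 0, 0, -0.6, 0], [-1, 0, 0, -0.6, 0]])

```text
clock: 41.08
tool_pos: [0.4217, -0.3053, 0.1856]
eef_rot: [-0.606, -0.364, 0.606, -0.364]
force: [-0.1, 0.4, 0.4]
gripper_width: -0.003
```

Request:
play_rows(rows=[[-1, 0, 0, -0.08, 0], [-1, 0, 0, -0.16, 0], [-1, 0, 0, -0.22, 0], [-1, 0, 0, -0.22, 0]])

```text
clock: 41.58
tool_pos: [0.4218, -0.3052, 0.1789]
eef_rot: [0.606, 0.364, -0.606, 0.364]
force: [-0.1, -0.1, -0.3]
gripper_width: 0.0
```

Run:
```python
from path import *
o=env.get_obs();p=o["tool_pos"];print(o["clock"],p,o["force"],o["gripper_width"])
snap("side","side30",(245,95,345,225),6)
```

```text
41.575 [ 0.42176395 -0.30522925  0.17893484] [-0.11623209 -0.07611776 -0.27007786] 0.0002750200460244227
```

View pics/side30.png

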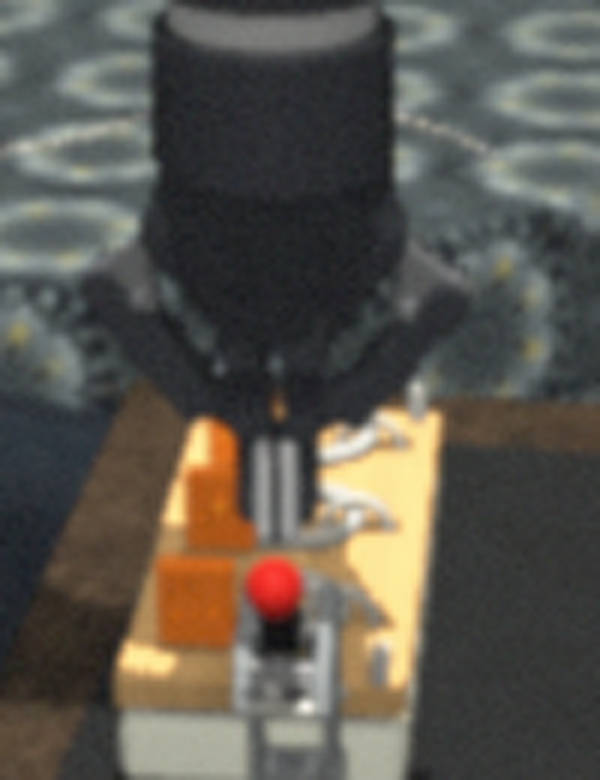

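Run:
```python
from path import *
snap("scene","scene31",(235,110,335,230),6)
d=cam("side");s=cam("scene")
for a in (61,45.5,26):
    a=np.radians(a);q=wo((-.0119,-.0741-.102*np.cos(a)));P=[*q,.0621+.102*np.sin(a)]
    print(np.round(P,4),(proj(d,P)-[245,95])*6,(proj(s,P)-[235,110])*6)
print(env.get_obs()["tool_pos"])
```

```text
[ 0.4215 -0.3057  0.1513] [280.41713442 538.96588704] [294.40104303 468.94288057]
[ 0.4111 -0.3252  0.1349] [274.45826255 613.54909365] [299.07091674 540.72374066]
[ 0.4017 -0.343   0.1068] [269.4744608  717.24194292] [305.09080222 643.64259914]
[ 0.42184405 -0.30527189  0.17910626]
```

View pics/scene31.png

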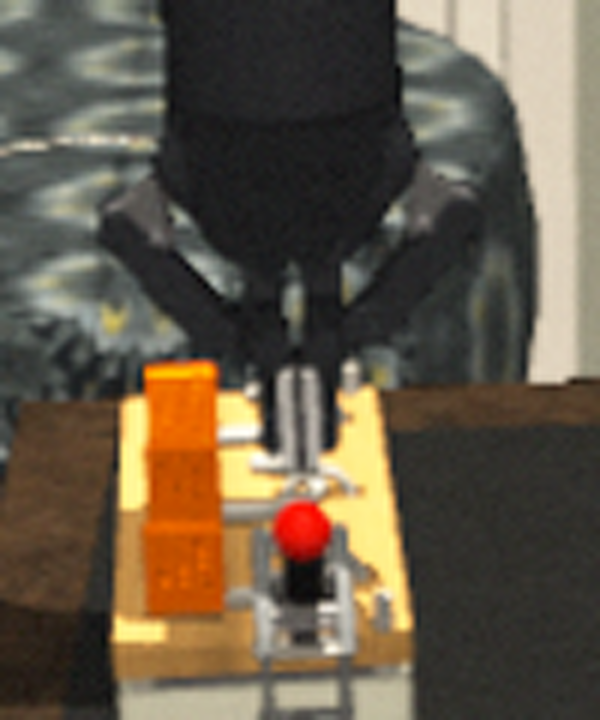

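Request:
play_rows(rows=[[-1, 0, 0, 0.15, 0], [-1, -0.15, -0.3, 0.15, 0], [-1, -0.31, -0.59, 0.15, 0], [-1, -0.31, -0.59, 0.05, 0], [-1, -0.31, -0.59, -0.1, 0], [-1, -0.31, -0.59, -0.1, 0]])

```text
clock: 42.42
tool_pos: [0.4124, -0.3226, 0.1757]
eef_rot: [-0.606, -0.365, 0.606, -0.364]
force: [-0.1, 0.4, -0.0]
gripper_width: 0.002
```

Run:
```python
from path import *
o=env.get_obs();p=o["tool_pos"];print(o["clock"],p,o["force"],pr(p))
snap("side","side32",(245,95,345,225),6)
```

```text
42.425 [ 0.41238399 -0.32260844  0.17569175] [-0.10624755  0.40914436 -0.0495556 ] [-0.01200253 -0.14275285]
```

View pics/side32.png

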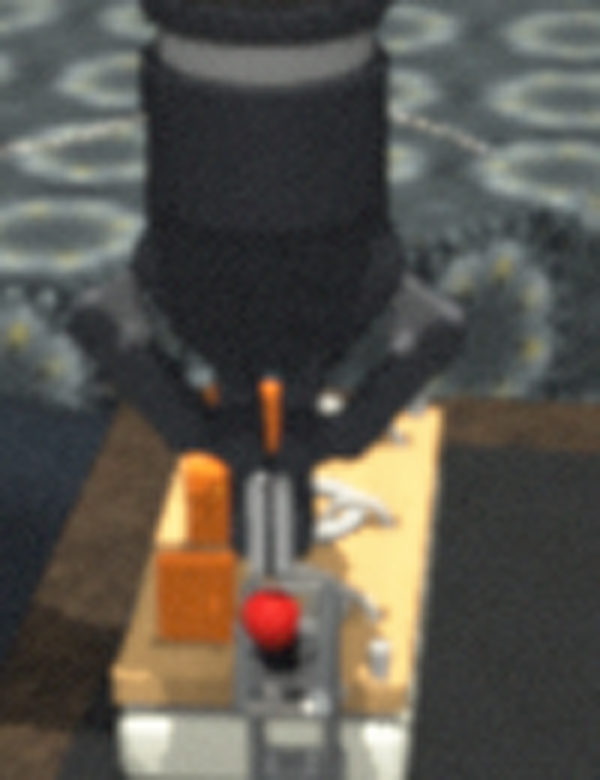

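Request:
play_rows(rows=[[-1, -0.08, -0.15, -0.1, 0], [-1, -0.08, -0.15, -0.2, 0], [-1, -0.08, -0.15, -0.3, 0], [-1, -0.08, -0.15, -0.4, 0], [-1, -0.08, -0.15, -0.48, 0], [-1, -0.1, -0.2, -0.55, 0], [-1, -0.12, -0.23, -0.6, 0]])

```text
clock: 43.35
tool_pos: [0.4093, -0.3308, 0.1637]
eef_rot: [-0.606, -0.362, 0.607, -0.366]
force: [-11.1, 5.2, 59.3]
gripper_width: 0.001
```

Run:
```python
from path import *
o=env.get_obs();p=o["tool_pos"];print(o["clock"],p,o["force"],pr(p))
snap("side","side33",(245,95,345,225),6)
```

```text
43.35 [ 0.40932704 -0.3308079   0.16367795] [-11.10461957   5.16922669  59.2934891 ] [-0.01085225 -0.1514277 ]
```

View pics/side33.png

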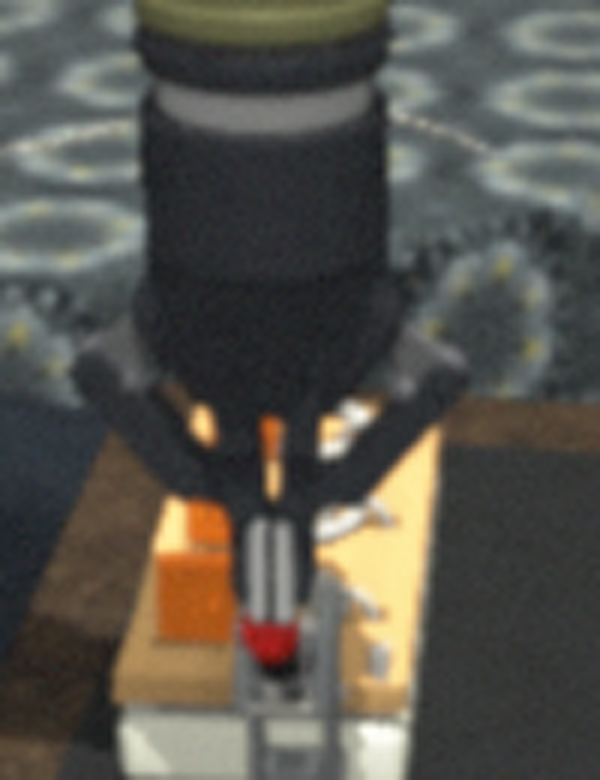

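Request:
play_rows(rows=[[-1, 0.02, 0.03, 0.1, 0], [-1, 0.02, 0.03, 0.1, 0]])

```text
clock: 43.65
tool_pos: [0.4096, -0.3298, 0.1651]
eef_rot: [-0.606, -0.362, 0.607, -0.365]
force: [-7.0, 3.0, 37.0]
gripper_width: 0.0
```

Run:
```python
from path import *
o=env.get_obs();p=o["tool_pos"];print(o["clock"],p,o["force"],pr(p))
snap("side","side34",(245,95,345,225),6);snap("scene","scene34",(235,110,335,230),6);snap("wrist","wrist34")
```

```text
43.65 [ 0.40959398 -0.32979235  0.16513098] [-6.95528454  2.99615654 36.98888435] [-0.01109332 -0.15040569]
```

View pics/side34.png

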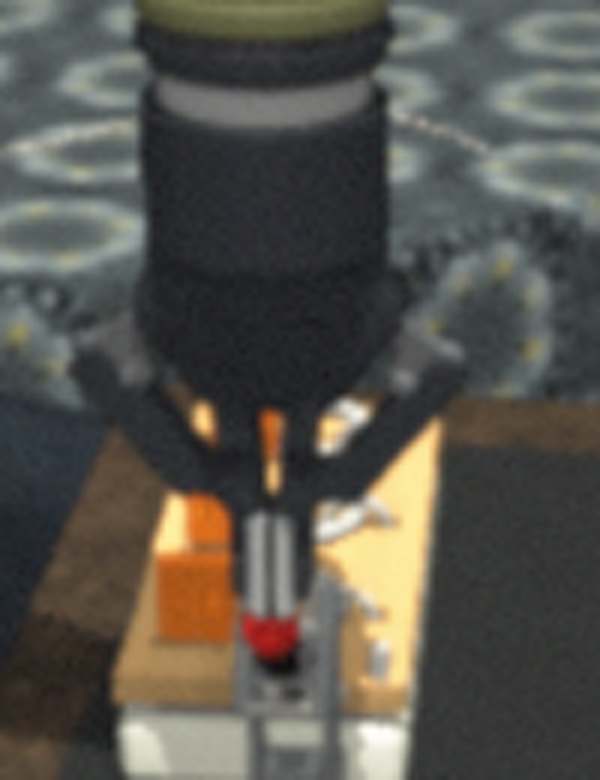

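View pics/scene34.png

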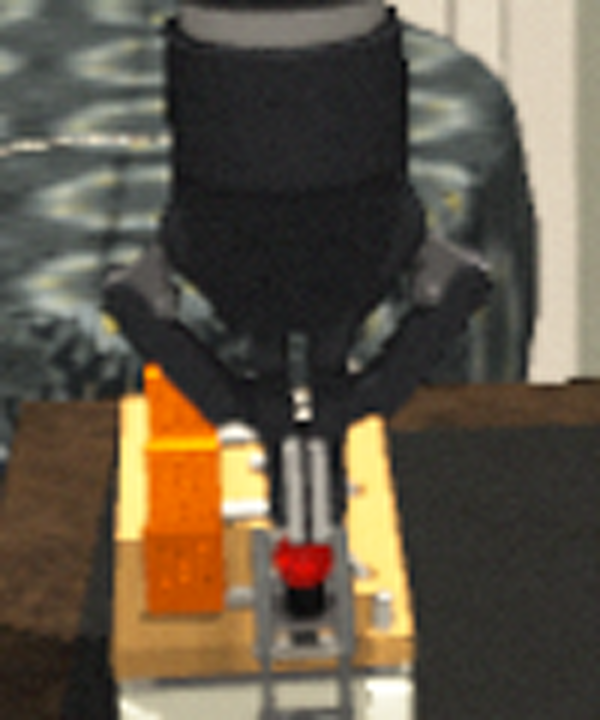

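View pics/wrist34.png

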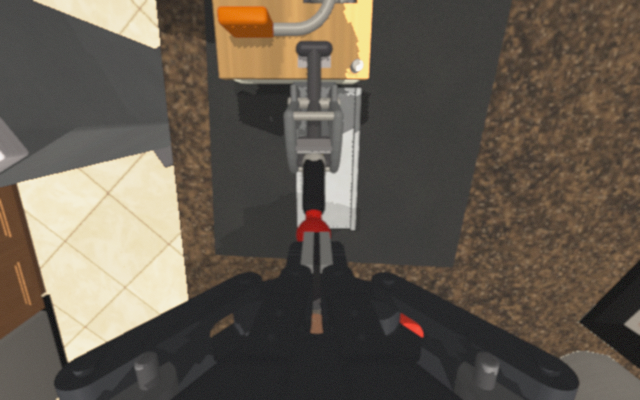

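Request:
play_rows(rows=[[-1, 0, 0, 0.1, 0], [-1, 0, 0, 0.2, 0], [-1, 0, 0, 0.2, 0]])

```text
clock: 44.18
tool_pos: [0.4098, -0.3289, 0.1677]
eef_rot: [0.606, 0.364, -0.606, 0.364]
force: [0.1, 1.6, 7.1]
gripper_width: 0.003
```

Run:
```python
from path import *
o=env.get_obs();p=o["tool_pos"];print(o["clock"],p,o["force"],pr(p))
snap("side","side35",(245,95,345,225),6);snap("scene","scene35",(235,110,335,230),6)
```

```text
44.175 [ 0.40983751 -0.32889149  0.16765138] [0.10449397 1.59434423 7.13107264] [-0.01130123 -0.14949596]
```

View pics/side35.png

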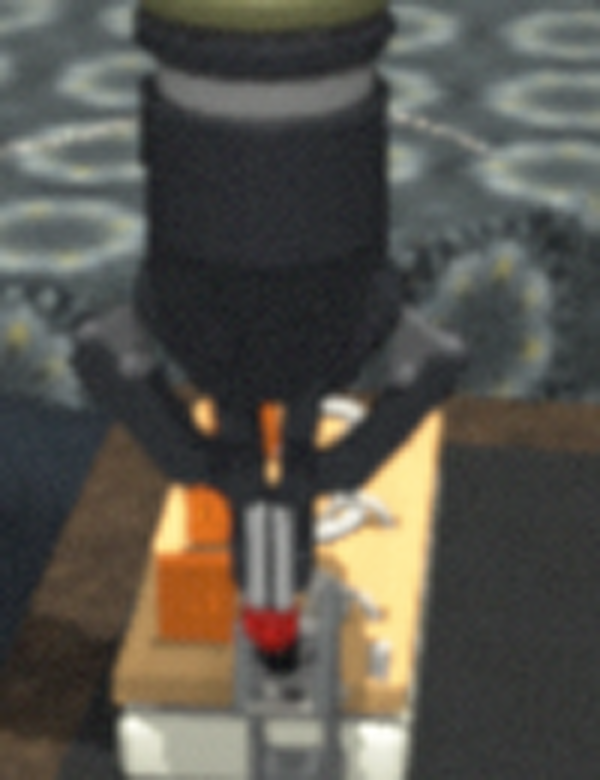

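View pics/scene35.png

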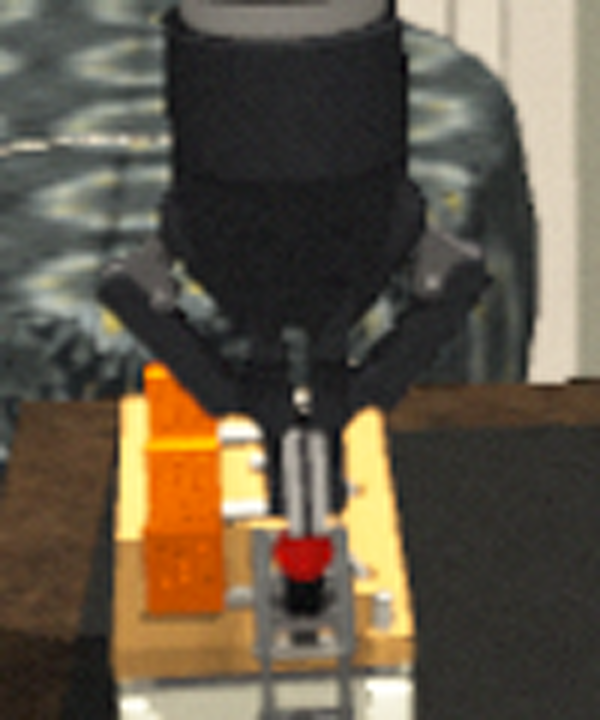

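Request:
play_rows(rows=[[-1, 0, 0, 0.15, 0], [-1, -0.2, -0.4, 0.3, 0], [-1, -0.4, -0.8, 0.3, 0], [-1, -0.4, -0.8, 0.3, 0]])

```text
clock: 44.78
tool_pos: [0.396, -0.3552, 0.1759]
eef_rot: [-0.606, -0.363, 0.607, -0.363]
force: [0.3, -0.6, -0.4]
gripper_width: 0.002
```

Run:
```python
from path import *
o=env.get_obs();p=o["tool_pos"];print(o["clock"],p,o["force"],pr(p))
snap("side","side36",(245,115,345,245),6);snap("scene","scene36",(235,120,335,240),6);snap("wrist","wrist36")
d=cam("side");s=cam("scene")
for a in (50,47,45.5,43,40):
    a=np.radians(a);q=wo((-.0119,-.0741-.102*np.cos(a)));P=[*q,.0621+.102*np.sin(a)]
    print(np.round(P,4),(proj(d,P)-[245,115])*6,(proj(s,P)-[235,120])*6,proj(cam("wrist"),P))
```

```text
44.775 [ 0.39598883 -0.3551738   0.17591695] [ 0.3117303  -0.5582118  -0.38191741] [-0.01119008 -0.17920342]
[ 0.4139 -0.3199  0.1402] [276.03511546 470.78129534] [297.6811815  458.60225062] [313.64371062 177.25537414]
[ 0.412  -0.3235  0.1367] [274.96823895 485.87841312] [298.60578778 473.25141647] [313.72314631 182.80388232]
[ 0.4111 -0.3252  0.1349] [274.45826255 493.54909365] [299.07091674 480.72374066] [313.76207602 185.31129428]
[ 0.4097 -0.3279  0.1317] [273.64482445 506.49091838] [299.84892944 493.37490363] [313.82569203 189.10903663]
[ 0.408  -0.331   0.1277] [272.73171287 522.24080187] [300.78483693 508.84499193] [313.89980862 193.06170046]
```

View pics/side36.png

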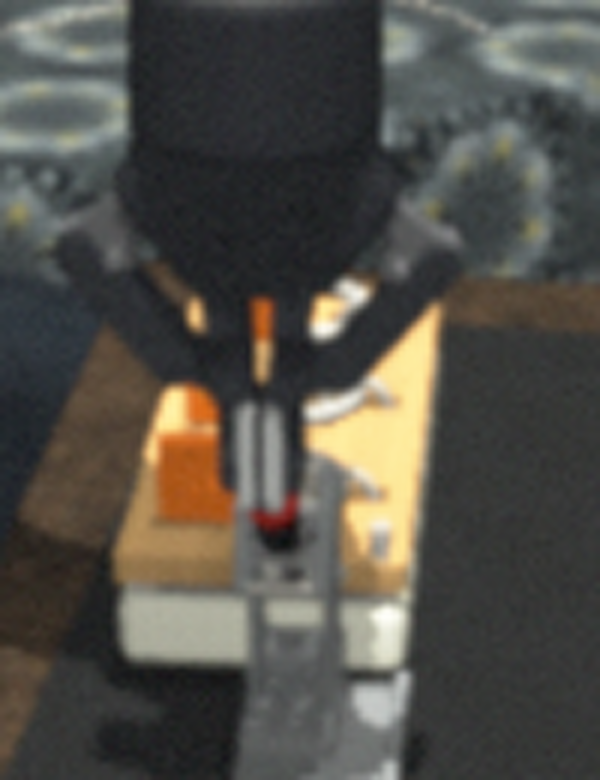

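View pics/scene36.png

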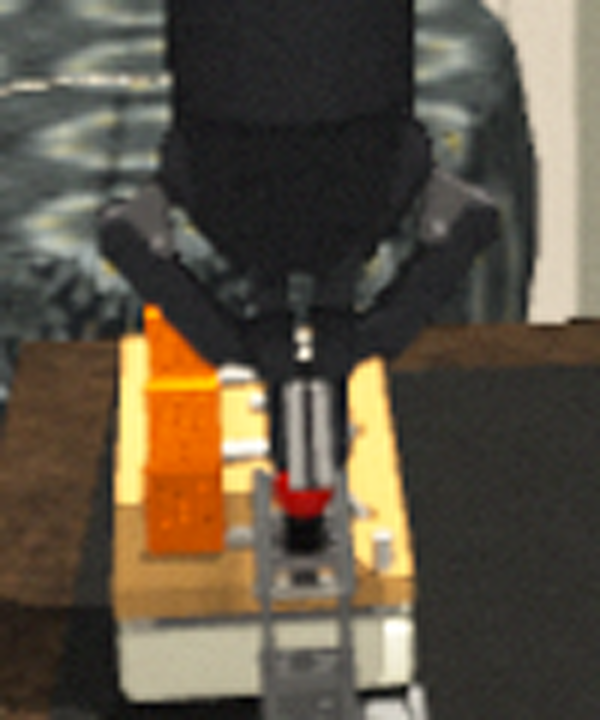

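View pics/wrist36.png

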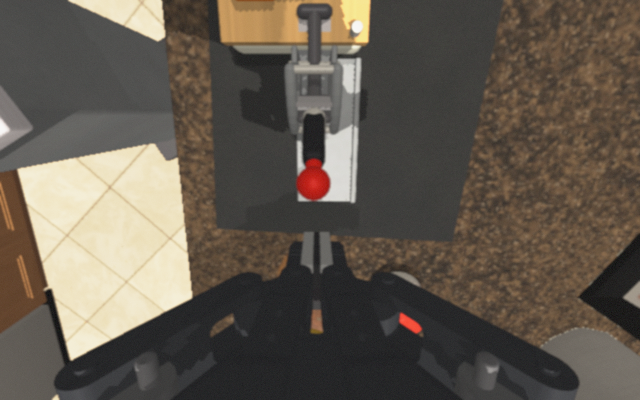

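Request:
play_rows(rows=[[-1, 0.1, 0.2, -0.05, 0], [-1, 0.21, 0.4, -0.13, 0], [-1, 0.23, 0.44, -0.18, 0], [-1, 0.25, 0.48, -0.23, 0], [-1, 0.27, 0.52, -0.28, 0], [-1, 0.28, 0.54, -0.3, 0]])

```text
clock: 45.68
tool_pos: [0.4058, -0.337, 0.1671]
eef_rot: [-0.606, -0.364, 0.606, -0.364]
force: [-0.6, 0.3, 0.7]
gripper_width: 0.0
```

Run:
```python
from path import *
o=env.get_obs();p=o["tool_pos"];print(o["clock"],p,o["force"],pr(p))
snap("wrist","wrist37",(200,100,440,300),3)
```

```text
45.675 [ 0.40582776 -0.33696019  0.16711215] [-0.57928615  0.29088226  0.73082833] [-0.0110536  -0.15850266]
```

View pics/wrist37.png

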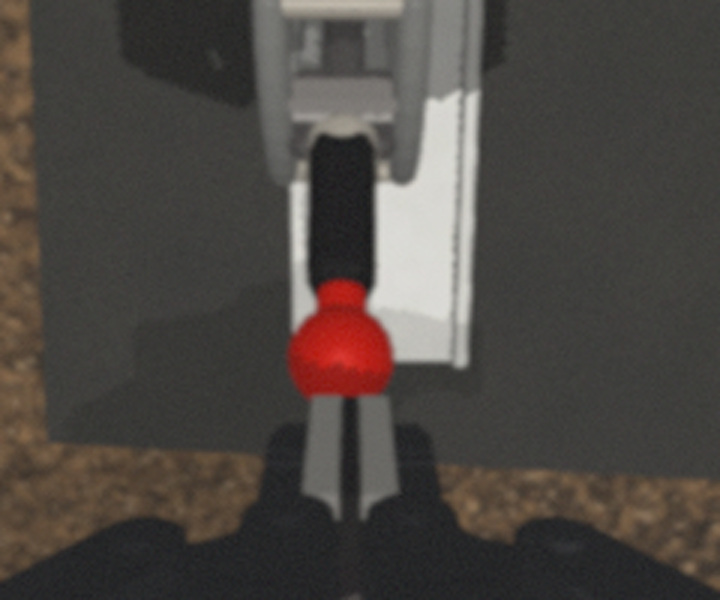

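Request:
play_rows(rows=[[-1, -0.02, 0.06, -0.05, 0], [-1, 0.0, 0.1, -0.1, 0], [-1, 0.02, 0.15, -0.15, 0], [-1, 0.02, 0.15, -0.15, 0]])

```text
clock: 46.22
tool_pos: [0.4063, -0.3316, 0.1624]
eef_rot: [-0.606, -0.365, 0.606, -0.364]
force: [-0.2, 0.4, 0.3]
gripper_width: -0.001
```

Run:
```python
from path import *
o=env.get_obs();p=o["tool_pos"];print(o["clock"],p,o["force"],pr(p))
snap("wrist","wrist38",(200,100,440,300),3)
```

```text
46.225 [ 0.40626502 -0.3316227   0.16238823] [-0.19162723  0.41814349  0.34691313] [-0.01317332 -0.15358465]
```

View pics/wrist38.png

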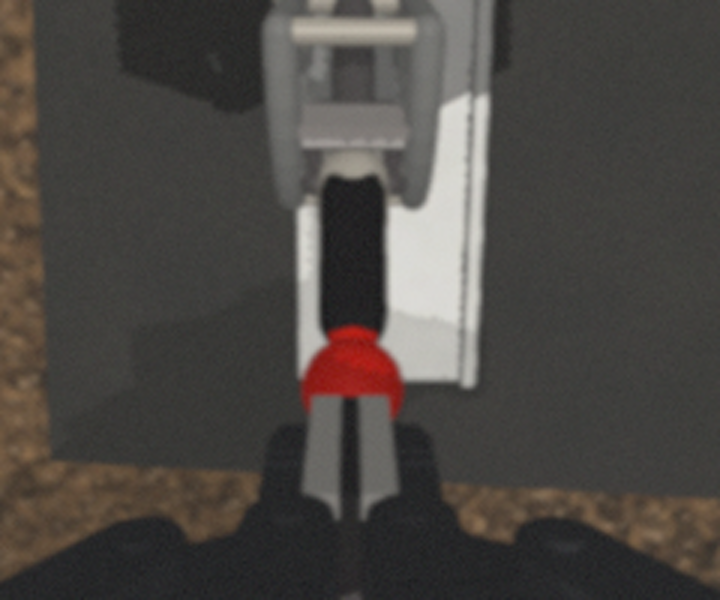

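Request:
play_rows(rows=[[-1, 0, 0, 0, 0], [-1, 0, 0, 0, 0], [-1, 0, 0, 0.5, 0], [-1, -0.3, -0.5, 1.5, 0], [-1, -0.5, -1, 2.5, 0], [-1, -0.5, -1, 2.5, 0]])

```text
clock: 47.02
tool_pos: [0.3921, -0.3647, 0.2407]
eef_rot: [0.607, 0.361, -0.606, 0.365]
force: [0.6, -0.2, -0.8]
gripper_width: 0.001
```

Run:
```python
from path import *
o=env.get_obs();p=o["tool_pos"];print(o["clock"],p,o["force"],pr(p))
snap("side","side39",(245,115,345,245),6);snap("wrist","wrist39",(200,0,440,200),3)
d=cam("side");s=cam("scene")
for a in (45.5,40,33,26):
    a=np.radians(a);q=wo((-.0119,-.0741-.102*np.cos(a)));P=[*q,.0621+.102*np.sin(a)]
    print(np.round(P,4),(proj(d,P)-[245,115])*6,(proj(cam("wrist"),P)-[200,0])*3)
```

```text
47.025 [ 0.39207931 -0.36470507  0.24066582] [ 0.55933918 -0.2369163  -0.75274538] [-0.01016733 -0.18945444]
[ 0.4111 -0.3252  0.1349] [274.45826255 493.54909365] [346.41906421 455.27343679]
[ 0.408  -0.331   0.1277] [272.73171287 522.24080187] [346.51280622 476.61123807]
[ 0.4045 -0.3376  0.1177] [270.88741392 559.61107097] [346.62338482 497.28419933]
[ 0.4017 -0.343   0.1068] [269.4744608  597.24194292] [346.72339355 511.24811979]
```

View pics/side39.png

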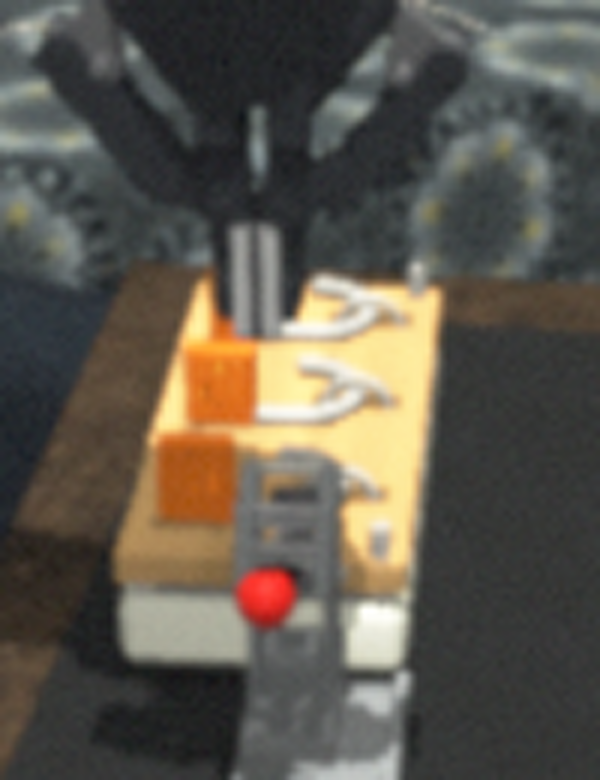

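View pics/wrist39.png

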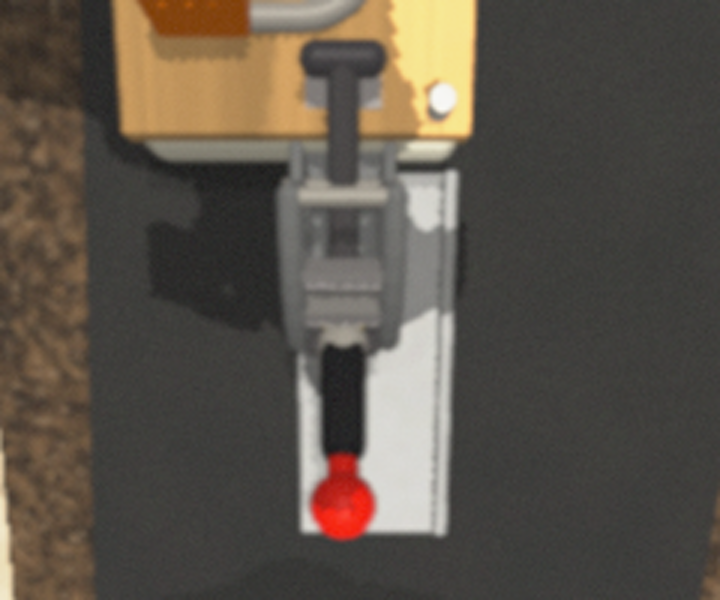

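Request:
play_rows(rows=[[-1, 0, 0, 1, 0], [-1, 1, 2, 1, 0], [-1, 2, 4, 1, 0], [-1, 2.3, 4.5, 1, 0], [-1, 2.3, 4.5, 1, 0], [-1, 2.3, 4.5, 1, 0]])

```text
clock: 47.88
tool_pos: [0.4595, -0.2281, 0.2671]
eef_rot: [-0.606, -0.364, 0.607, -0.364]
force: [-0.1, -0.6, -0.2]
gripper_width: -0.0
```

Run:
```python
from path import *
o=env.get_obs();p=o["tool_pos"];print(o["clock"],p,o["force"],pr(p))
snap("side","side40",(245,115,345,245),6);snap("wrist","wrist40",(200,0,440,200),3);snap("scene","scene40")
```

```text
47.875 [ 0.45952704 -0.22806997  0.26708643] [-0.11567779 -0.59811485 -0.24870418] [-0.01476081 -0.03714801]
```

View pics/side40.png

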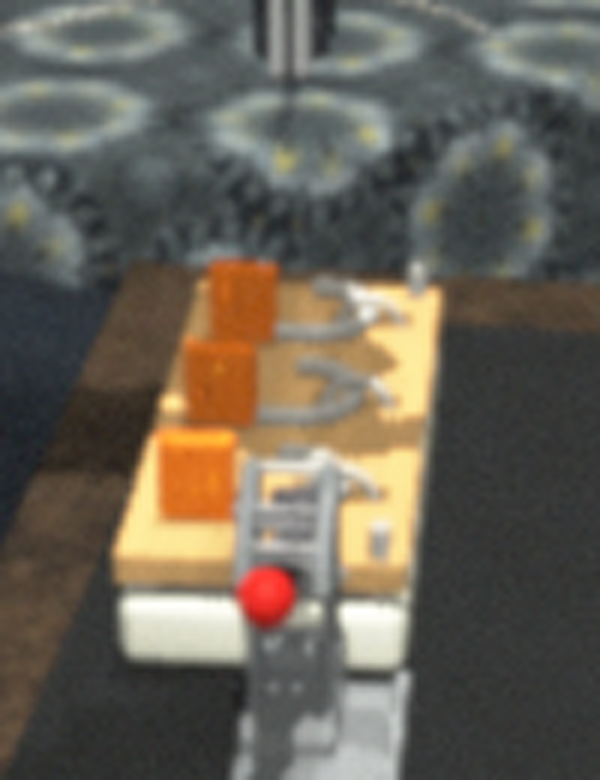

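View pics/wrist40.png

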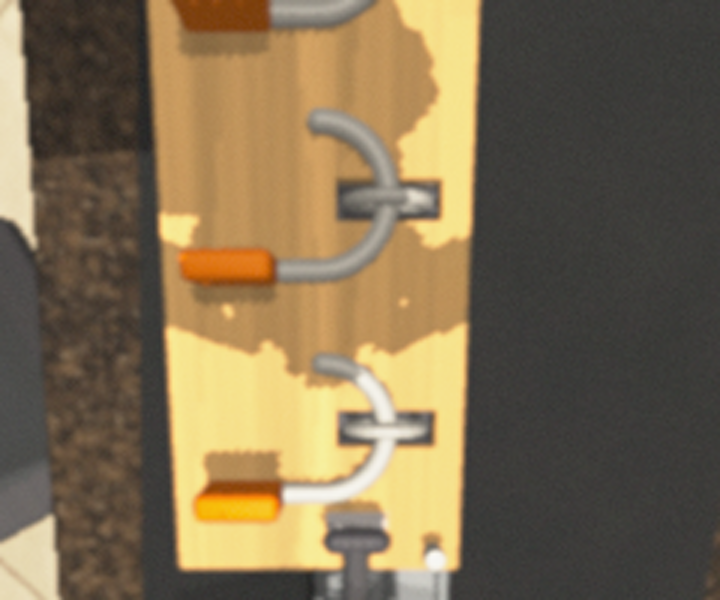

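View pics/scene40.png

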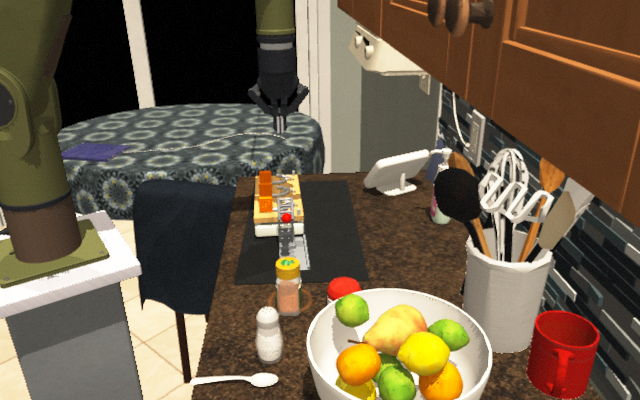

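```bash
python3 -c "
from bench import env
env.job_done(); print(env.get_obs()['clock'])"
```

```text
the job is handed in; nothing more can be done
the job is handed in; nothing more can be done
```

The press is closed and held down by the pins alone, and I handed the job in at about 48 s. I raised the lever to its last notch (ball measured at about 61°). Then I hooked all three pins through rings 0, 1 and 2 and swung each one flat onto the lid, and finally released the lever with the red button.

- **Final state:** the last pictures show the lever all the way down (about 26°, its lowest position) and the lid still down. Rings 0 and 1 sit at the middle of their bends, and those pins lie flat. Pin 2 is only partly in the last close-up, but the side view shows it hooked the same way. The timer and spice jar have not moved, and the gripper is clear of everything.
- **What went wrong:** after the first press the lever caught in the first notch. My second press, straight down, jammed against the button and the wrist force briefly reached about 60 N. That is below the 120 N wrist limit, and only the fingertips touched the button. I backed off and pressed along the bar instead, and the lever then went all the way down.

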